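# Weigh the knitting machine's spare parts on the bench balance and lock the beam

## Robot

A 6-joint arm with a two-finger parallel gripper is mounted at the origin on the work surface. World frame = base frame: x ahead of the robot, y to its left, z up, the work surface at z = 0. Lengths are in m, angles in rad, forces in N, time in s.
With the tool pointing down it reaches from about 0.375 to 0.975 m from the base axis. Payload 3.8 kg.
Tool frame: the origin (TCP) lies at the very end of the fingers, on their centre line; the grasp point (between the pads) lies 19 mm behind it; z points along the fingers, x is the direction in which the jaws open and shut, and the axes are right-handed (so a half turn about z gives the same grasp; the last joint's range is limited). The gripper opens to 85 mm and grips with 20 to 120 N. Pads are 22 mm wide; open, the fingers measure 114 mm over their backs; the gripper's body (76 mm by 85 mm) begins 54 mm behind the grasp point. The pads swing forward as they close: fully open they stand 13 mm farther back than shut.
Start: joints at [1.234, 0.264, 1.604, -0, 1.274, -0.037], TCP at [0.199, 0.645, 0.231] pointing down, gripper open.
Joint ranges: [-2.63, 2.63], [-0.94, 2.18], [0.31, 2.57], [-1.31, 4.45], [0, 2.66], [-2.55, 2.55]. Speed limits (rad/s): [2.57, 2.57, 3.14, 3.14, 3.14, 3.14].

## Interface

Orientations are given as a rotation vector (axis times angle).
In Python, from workcell import bot gives the robot as it stands.
- The arm moves only by the tool carry_out, never from a script. Its argument "deltas" is a list of rows, each an object with "delta_pos": the shift along the tool's x, y, z in m, a list of three; "dr": the turn, a rotation vector about the tool's x, y, z in rad, a list of three. A call has 1 to 10 rows; each row shifts and turns the commanded pose from where the row before left it, along the tool's axes as they then stand; what a row does not reach is not made up. A row lasts 1/8 s, in which the tool goes at most 62.5 mm and 10.7 degrees, less where a joint would pass 70% of its speed; a pose out of reach is approached as far as the arm can. A call is refused whole if a number of a shift passes 0.0625 or a number of a turn 0.188, either way. A call with a gripper value outside its range is refused whole. "grip" is the opening, from 0 (shut) to 1 (fully open), set as the call begins (left out, the last holds). The fingers move at their own pace and stop on an object; "force" is the grip in N (left out, the last holds). Time passes only in rows, so rows that do not move let the fingers close. It gives the time, the measured TCP pose, the force and the opening at its end, in the units of the state.
- bot.read_state(): the state, without advancing time (a new reading comes with each control period).
- bot.read_camera(name): name is "side" or "top" or "wrist"; returns a dict with "frame" (480x640x3 uint8, red, green, blue), "K" (3x3 intrinsics, pixels), "k1" (the pictures are not rectified: a ray, as slopes to the right and down, at radius r is drawn at 1 + k1 r^2 times it, then the intrinsics apply), "xyz" and "attitude" of the camera in the world; the wrist camera has in their place "hand_eye" (4x4, takes a point from camera to tool coordinates, whose origin is the TCP and whose axes are the tool frame's). Camera axes: x right, y down, z forward; pixel columns grow to the right and rows downward; lengths in m; the calibration is good to about 2 mm. A picture is of the moment at which its call begins: read the wrist's pose just before it. There is no depth.
- bot.finish_job(): hands the job in, once; it reports no verdict.
The state is a dict: "time": time; "q": joint angles; "joint_vel": joint speeds; "joint_torque": joint torques, N m; "tool_pos": TCP position; "tcp_rot": TCP orientation; "wrist_force": force on the tool from outside, world axes, zero at the start; "torque": the same for the moment, N m; "width": opening from 0.0 (shut) to 1.0 (fully open).
Only numpy, scipy, OpenCV 4.12 (cv2) and the standard library are available. Lean on these libraries where they do the work, as an engineer would, in place of code of your own. Each camera call takes 0.05 s, during which the arm holds its last target.

## Task

Free the balance by swinging its draw latch's ball lever up and over until the hook drops off, then stand all the steel spare parts lying on the bench (two or all of: sleeve, gear blank, housing) upright on the left pan before any weight goes on. Add brass weights to the right pan until the beam is level on its own, untouched; then turn the lock collar counter-clockwise to its locked mark (grip bar in line with the beam), leave parts and weights on the pans, and leave everything else on the bench alone.

Things in the scene. Friction and masses are not known exactly. Their poses are not given: they have to be found in the camera images.
- beam (a joint): Beam angle, rad: 0 level, positive = left pan (+y side) down. Each pan moves 1.35 mm per 0.01 rad and stays horizontal. The free beam is springy: in about 1 s it settles at 0.041 rad per 100 g of difference, wherever things stand on the pans, up to its stop at 0.15 (370 g or more). Level means within 0.022. The closed draw latch holds the beam back.
- balance: Bench balance fixed to the bench: white base plate 20 mm thick, 300 mm wide, with a narrow foot reaching 165 mm to the front, beam along its y axis 75 mm up, square aluminium pans left and right of the middle (135 mm off), floors 105 mm up. Origin on the bench below the beam's pivot; x points away from the robot, y left, z up; it may be turned a little.
- pan_left_top (a point): Centre of the top face of the left pan's floor (105 mm above the bench when level); axes as the balance's. The pan is 170 x 170 mm with a rim 4 mm thick and 12 mm high above its floor.
- pan_right_top (a point): The same for the right pan.
- latch (a joint): Draw latch lever angle, rad: 0 closed; swings up and over to the balance's -y side about an axis along the balance's x. No spring: let go before the ball is above the hinge (1.17) it falls shut; past that it falls open to its stop at 1.95 and the hook drops off the beam's pointer. Open counts from 1.7.
- latch_ball (a point): Centre of the black ball, 24 mm across, on the end of the thin dark lever at the balance's front (robot side). Closed: 152 mm left (+y) of the balance's origin, 140 mm in front (-x), 89 mm above the bench. It moves on a circle of 100 mm radius about latch_hinge, in the balance's y-z plane.
- latch_hinge (a point): Fixed point on the lever's hinge axis: 140 mm in front (-x), 60 mm left (+y) and 50 mm above the balance's origin. Axes as the balance's.
- collar (a joint): Lock collar angle, rad, counter-clockwise from above: 0 to 0.3 at the start (free), 1.2 at the locked mark, stop 1.25; locked counts from 1.08. Stiff (0.06 N m), stays where left. At angle q its bar lies q - 1.2 rad from the balance's y axis (the beam). Dogs below it swing over the beam as it locks and strike it if it is not level.
- collar_grip (a point): On the collar's axis at the height to grip, 145 mm above the bench: middle of the dark grip bar, 56 mm long, 14 mm wide, 126 to 164 mm above the bench, on the round collar (58 mm across) in the middle of the balance.
- weight_100: Brass weight of 100 g: a disc 36 mm across and 18 mm high, on it a plain upright stem 18 mm across; 62 mm tall in all. Origin at the centre of its underside, z up. Stands on the bench.
- weight_200a: Brass weight of 200 g: a disc 44 mm across and 22 mm high, on it a plain upright stem 18 mm across; 66 mm tall in all. Origin at the centre of its underside, z up. Stands on the bench.
- weight_200b: Brass weight of 200 g: a disc 44 mm across and 22 mm high, on it a plain upright stem 18 mm across; 66 mm tall in all. Origin at the centre of its underside, z up. Stands on the bench.
- weight_400: Brass weight of 400 g: a disc 54 mm across and 28 mm high, on it a plain upright stem 18 mm across; 72 mm tall in all. Origin at the centre of its underside, z up. Stands on the bench.
- sleeve: Steel part, a flanged sleeve of unknown weight: flange 64 mm across, 12 mm high, on it a barrel 34 mm across; 64 mm tall in all. Origin at the centre of its underside, z up. May be absent (then None). The parts weigh whole hundreds of grams within 3 percent, 900 g together at most.
- gear_blank: Steel part, a gear blank of unknown weight: disc 70 mm across, 18 mm high, on it a hub 28 mm across; 62 mm tall in all. Origin at the centre of its underside, z up. May be absent.
- housing: Steel part, a bearing housing of unknown weight: block 50 x 50 mm, 30 mm high, on it a round boss 38 mm across; 68 mm tall in all. Origin at the centre of its underside, z up. May be absent.
- bobbin: Bystander: cardboard bobbin tube 52 mm across, 60 mm tall, standing among the parts and weights. Origin at the centre of its underside.
- screwdriver: Bystander: screwdriver 170 mm long lying on the left. Origin under its middle.
- wrench: Bystander: wrench 170 mm long lying on the right. Origin under its middle.
- oil: Bystander: white bottle 52 mm across, 130 mm tall, behind the balance. Origin under its middle.
- spindle: Bystander: steel spindle 200 mm long lying on the left. Origin under its middle.
- spool_b: Bystander: dark thread spool 68 mm across, 100 mm tall, behind the balance. Origin under its middle.
Mind the look-alikes: they are no part of the job. Leave any green look-alike of the weight_200a alone. What is shaped like the housing but pink is not meant.

How it is judged:
On the way, in this order (a step that is already met when the one before it is completed fails the run):
1. the draw latch is swung past centre and open (value of joint latch above 1.7 rad), for 0.2 s.
2. all parts present stand on the left pan and weigh it down, the right pan has not been balanced yet (x of sleeve in the frame of pan_left_top between -0.075 and 0.075 m and y of sleeve in the frame of pan_left_top between -0.075 and 0.075 m and z of sleeve in the frame of pan_left_top between -0.006 and 0.008 m and angle between each of sleeve, gear_blank, housing's own z axis and vertical below 0.25 rad and x of gear_blank in the frame of pan_left_top between -0.075 and 0.075 m and y of gear_blank in the frame of pan_left_top between -0.075 and 0.075 m and z of gear_blank in the frame of pan_left_top between -0.006 and 0.008 m and x of housing in the frame of pan_left_top between -0.075 and 0.075 m and y of housing in the frame of pan_left_top between -0.075 and 0.075 m and z of housing in the frame of pan_left_top between -0.006 and 0.008 m and value of joint beam above 0.045 rad), for 0.2 s.
3. with the collar still free, the beam is level, untouched, the parts on the left pan (x of sleeve in the frame of pan_left_top between -0.075 and 0.075 m and y of sleeve in the frame of pan_left_top between -0.075 and 0.075 m and z of sleeve in the frame of pan_left_top between -0.006 and 0.008 m and angle between each of sleeve, gear_blank, housing's own z axis and vertical below 0.25 rad and x of gear_blank in the frame of pan_left_top between -0.075 and 0.075 m and y of gear_blank in the frame of pan_left_top between -0.075 and 0.075 m and z of gear_blank in the frame of pan_left_top between -0.006 and 0.008 m and x of housing in the frame of pan_left_top between -0.075 and 0.075 m and y of housing in the frame of pan_left_top between -0.075 and 0.075 m and z of housing in the frame of pan_left_top between -0.006 and 0.008 m and value of joint beam between -0.022 and 0.022 rad and contact force between each of the fingers, the arm and balance below 0.3 N and contact force between the fingers and weight_100 below 0.3 N and contact force between the fingers and weight_200a below 0.3 N and contact force between the fingers and weight_200b below 0.3 N and contact force between the fingers and weight_400 below 0.3 N and contact force between the fingers and sleeve below 0.3 N and contact force between the fingers and gear_blank below 0.3 N and contact force between the fingers and housing below 0.3 N and value of joint collar below 0.6 rad and velocity of joint beam between -0.05 and 0.05 rad/s), for 0.5 s.
4. the lock collar is turned to its locked mark (value of joint collar above 1.08 rad), for 0.2 s.
At the end, for the whole second after the job is handed in: Latch open (beyond 1.7 rad), every part present upright on the left pan (origin within 75 mm of its centre in x and y, standing on its floor), beam level within 0.022 rad and at rest, collar at its locked mark (beyond 1.08 rad) (value of joint latch above 1.7 rad and x of sleeve in the frame of pan_left_top between -0.075 and 0.075 m and y of sleeve in the frame of pan_left_top between -0.075 and 0.075 m and z of sleeve in the frame of pan_left_top between -0.006 and 0.008 m and angle between each of sleeve, gear_blank, housing's own z axis and vertical below 0.25 rad and x of gear_blank in the frame of pan_left_top between -0.075 and 0.075 m and y of gear_blank in the frame of pan_left_top between -0.075 and 0.075 m and z of gear_blank in the frame of pan_left_top between -0.006 and 0.008 m and x of housing in the frame of pan_left_top between -0.075 and 0.075 m and y of housing in the frame of pan_left_top between -0.075 and 0.075 m and z of housing in the frame of pan_left_top between -0.006 and 0.008 m and value of joint beam between -0.022 and 0.022 rad and value of joint collar above 1.08 rad and velocity of joint beam between -0.05 and 0.05 rad/s); the robot touches nothing.
It fails at once if a bystander is moved more than 6 cm (distance of any of bobbin, screwdriver, wrench, oil, spindle, spool_b from where it was at the start of the episode above 0.06 m).
Of sleeve, gear_blank, housing only 2 to 3 are there at a start; the rules pass over those that are not, and their reading is None.
At some moment in a run one of weight_100, weight_200a, weight_200b, weight_400, sleeve, gear_blank, housing may be knocked a few centimetres aside while the robot is not near it.
It also fails if it takes over 210 s, if anything falls off the work surface, if the arm or the gripper's body presses on something with over 40 N, if the wrist force passes 120 N, or if a joint passes its speed limit or range.

## Working session

There is one attempt and no reset: what is moved stays moved. The work goes in short steps, Python scripts to look and compute and a tool call to move; the robot and the scene stay as the last step left them, time stands still between calls to the robot, and variables do not carry over. Pictures are saved under pics/ and viewed, and the job is handed in when it is done.

Besides the shell and the picture viewer there is one more tool, called after "Call:" in YAML: its name, and indented under it one key for each argument. carry_out: Moves the arm, as the interface text tells. Its arguments: {"type":"object","properties":{"deltas":{"type":"array"},"grip":{"type":"number"},"force":{"type":"number"}},"required":["deltas"]}

```bash
ls; mkdir -p pics; cat > h.py <<'E'
import numpy as np, cv2
from scipy.spatial.transform import Rotation as R
from workcell import bot
def Rm(a):
    a=np.array(a,float)
    if a.shape==(3,3): return a
    return R.from_rotvec(a).as_matrix()
def snap(n,fn=None):
    s=bot.read_state(); c=bot.read_camera(n); im=c['frame']
    if n=='wrist':
        T=np.eye(4);T[:3,:3]=Rm(s['tcp_rot']);T[:3,3]=s['tool_pos'];T=T@np.array(c['hand_eye'])
        c['o']=T[:3,3];c['Rw']=T[:3,:3]
    else:
        c['o']=np.array(c['xyz']);c['Rw']=Rm(c['attitude'])
    if fn: cv2.imwrite('pics/'+fn,cv2.cvtColor(im,cv2.COLOR_RGB2BGR))
    return c
def ray(c,u,v):
    K=np.array(c['K']);k=c['k1']
    x=(u-K[0,2])/K[0,0];y=(v-K[1,2])/K[1,1]
    rd=np.hypot(x,y);r=rd
    for _ in range(20): r=rd/(1+k*r*r)
    f=r/rd if rd>0 else 1
    return c['Rw']@np.array([x*f,y*f,1])
def plane(c,u,v,z):
    d=ray(c,u,v);return c['o']+d*(z-c['o'][2])/d[2]
def proj(c,p):
    q=c['Rw'].T@(np.array(p)-c['o']);x,y=q[0]/q[2],q[1]/q[2]
    f=1+c['k1']*(x*x+y*y);K=np.array(c['K'])
    return K[0,0]*x*f+K[0,2],K[1,1]*y*f+K[1,2]
E
python3 - <<'E'
from h import *
print(bot.read_state())
for n in('top','side','wrist'):
    c=snap(n,n+'0.png');print(n,c['o'],c['Rw'].round(3).tolist(),np.array(c['K']).tolist(),c['k1'])
E
```

```text
pics
{'time': 0.0, 'q': array([ 1.23409797e+00,  2.64756138e-01,  1.60539951e+00, -7.38087454e-07,
        1.27372806e+00, -3.69017294e-02]), 'joint_vel': array([-7.34273256e-04, -1.29581018e-03,  1.44613435e-04,  7.50313509e-04,
       -6.98359659e-05,  1.18045133e-03]), 'joint_torque': array([-1.28837371e-03, -5.15119600e+01, -3.67314398e+01, -4.69263796e-04,
        1.31767098e-02, -3.57727254e-05]), 'tool_pos': array([0.19909887, 0.64417968, 0.22994627]), 'tcp_rot': array([ 2.52723479,  1.86401891, -0.00297119]), 'wrist_force': array([ 0.17412448, -0.06487124,  0.38030017]), 'torque': array([-0.00280745,  0.05966034, -0.06522636]), 'width': 0.9981769652985696}
top [0.4099494  0.00145681 1.21649457] [[-0.021, -0.992, 0.122], [-1.0, 0.02, -0.005], [0.003, -0.122, -0.993]] [[433.9033845034261, 0.0, 318.7543831425361], [0.0, 433.9033845034261, 236.86371010336765], [0.0, 0.0, 1.0]] -0.04266269069677095
side [-0.04849368 -0.59702799  0.90458601] [[0.703, -0.497, 0.509], [-0.711, -0.476, 0.518], [-0.016, -0.726, -0.688]] [[474.812555313777, 0.0, 316.49815656635553], [0.0, 474.812555313777, 234.63921039890377], [0.0, 0.0, 1.0]] -0.10283657450817411
wrist [0.1342911  0.6641824  0.37263367] [[0.296, 0.92, 0.257], [0.955, -0.284, -0.081], [-0.001, 0.269, -0.963]] [[394.11615442737525, 0.0, 325.4373235419487], [0.0, 394.11615442737525, 236.91434239838696], [0.0, 0.0, 1.0]] -0.0803869096102625
```

View pics/top0.png

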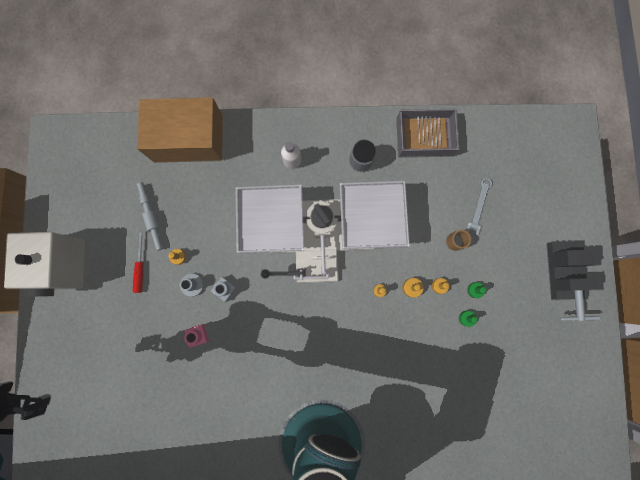

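View pics/side0.png

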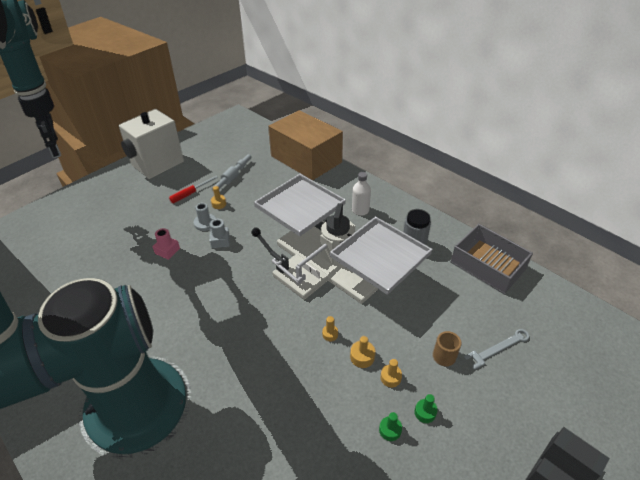

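View pics/wrist0.png

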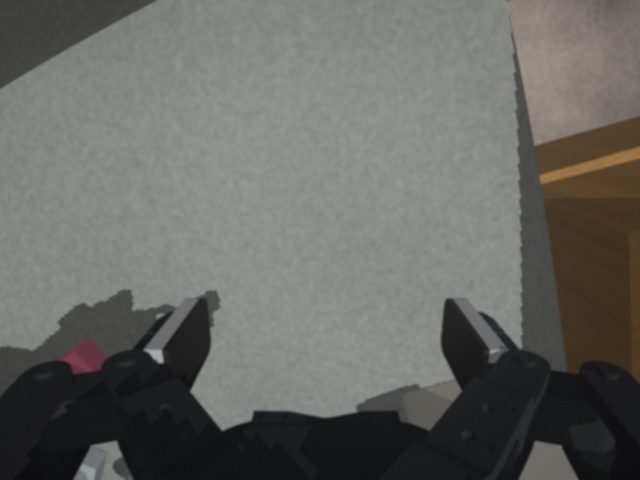

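```bash
python3 - <<'E'
import cv2
a=cv2.imread('pics/top0.png')
l=cv2.resize(a[220:360,120:260],(560,560),interpolation=3);r=cv2.resize(a[260:340,360:500],(0,0),fx=4,fy=4,interpolation=3)
cv2.imwrite('pics/c1.png',l);cv2.imwrite('pics/c2.png',r)
cv2.imwrite('pics/c3.png',cv2.resize(a[170:300,230:415],(0,0),fx=4,fy=4,interpolation=3))
s=cv2.imread('pics/side0.png')
cv2.imwrite('pics/c4.png',cv2.resize(s[170:270,140:340],(0,0),fx=4,fy=4,interpolation=3))
E
```

```text
(no output)
```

View pics/c1.png

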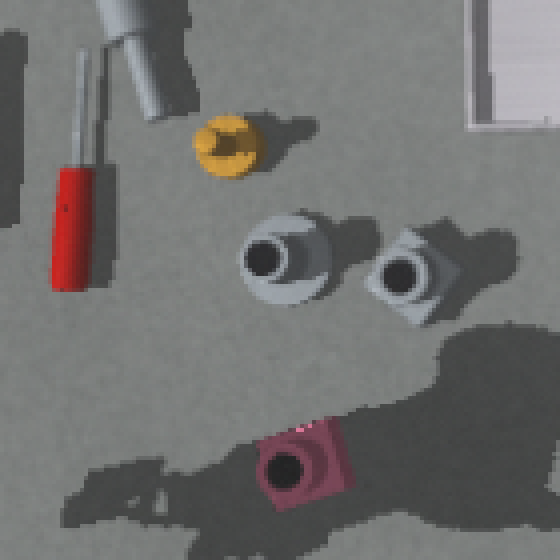

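View pics/c2.png

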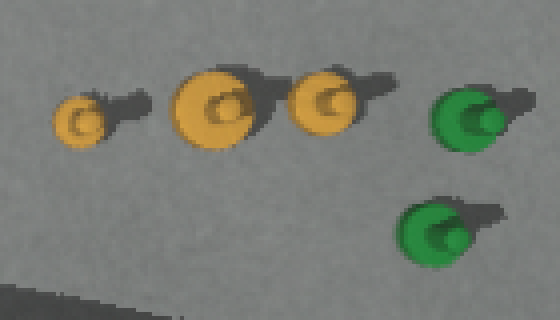

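View pics/c3.png

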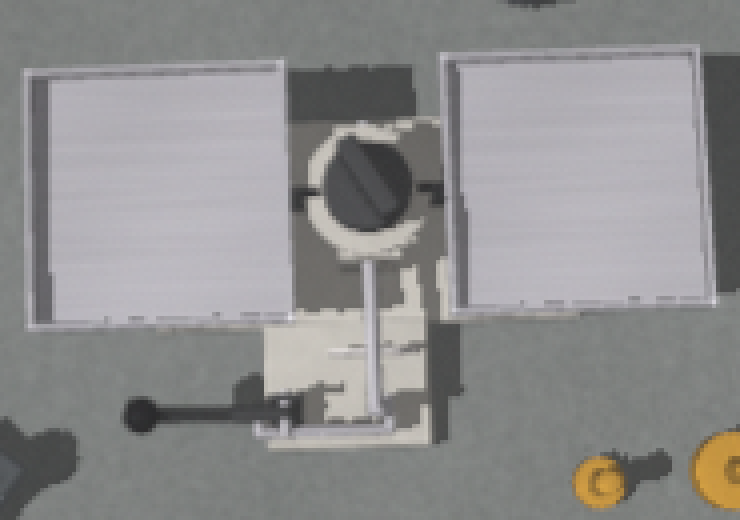

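View pics/c4.png

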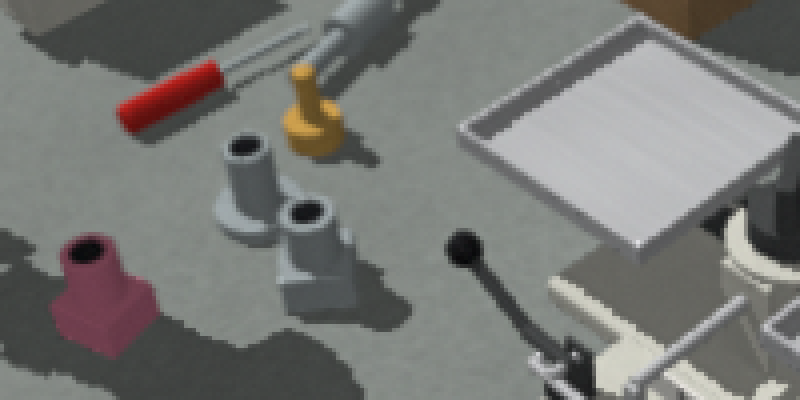

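```bash
cat > m.py <<'E'
from h import *
def tri(a,pa,b,pb):
    d1=ray(a,*pa);d2=ray(b,*pb)
    A=np.stack([d1,-d2],1);t=np.linalg.lstsq(A,b['o']-a['o'],rcond=None)[0]
    p=a['o']+t[0]*d1;q=b['o']+t[1]*d2
    return (p+q)/2,np.linalg.norm(p-q)
E
python3 - <<'E'
from m import *
c=snap('top');s=snap('side')
f=lambda x,y,ox,oy:(ox+x/4-.375,oy+y/4-.375)
P={'sleeve':(f(264,258,120,220),.064),'housing':(f(400,277,120,220),.068),'pink':(f(284,469,120,220),.068),'ball':(f(141,415,230,170),.089),
'Lbl':(f(31,328,230,170),.117),'Lbr':(f(293,320,230,170),.117),'Ltl':(f(26,71,230,170),.117),'Ltr':(f(285,63,230,170),.117),
'Rbl':(f(455,313,230,170),.117),'Rbr':(f(715,304,230,170),.117),'Rtl':(f(441,55,230,170),.117),'Rtr':(f(700,47,230,170),.117),'collar':(f(368,182,230,170),.164),
'w200L':(f(209,140,120,220),.066),'w100':(f(84,122,360,260),.062),'w400':(f(230,108,360,260),.072),'w200':(f(342,103,360,260),.066),'bobbin':((458,240),.03),'green1':((484,290),.066),'green2':((474,319),.066)}
X={}
for k,(p,z) in P.items(): X[k]=plane(c,*p,z);print(k,p,X[k].round(4))
L=sum(X['L'+k] for k in('bl','br','tl','tr'))/4;Rr=sum(X['R'+k] for k in('bl','br','tl','tr'))/4
print(L,Rr,(L+Rr)/2,L-Rr,np.arctan2(-(L-Rr)[0],(L-Rr)[1]))
g=lambda x,y,ox,oy:(ox+x/4-.375,oy+y/4-.375)
print('ball',tri(c,P['ball'][0],s,g(464,249,140,170)))
print('sl',tri(c,P['sleeve'][0],s,g(246,146,140,170)));print('ho',tri(c,P['housing'][0],s,g(308,212,140,170)))
# widths of boss
for y,xa,xb in((258,240,287),(277,377,425)):
    z=.064 if y==258 else .068
    print(np.linalg.norm(plane(c,*f(xa,y,120,220),z)-plane(c,*f(xb,y,120,220),z)))
print('flange',plane(c,*f(238,258,120,220),.012)-plane(c,*f(332,258,120,220),.012))
E
```

```text
sleeve (185.625, 284.125) [0.4328 0.3506 0.064 ]
housing (219.625, 288.875) [0.4186 0.2591 0.068 ]
pink (190.625, 336.875) [0.2955 0.3346 0.068 ]
ball (264.875, 273.375) [0.4562 0.137  0.089 ]
Lbl (237.375, 251.625) [0.5117 0.2033 0.117 ]
Lbr (302.875, 249.625) [0.5134 0.0366 0.117 ]
Ltl (236.125, 187.375) [0.6789 0.207  0.117 ]
Ltr (300.875, 185.375) [0.6806 0.039  0.117 ]
Rbl (343.375, 247.875) [ 0.5157 -0.0666  0.117 ]
Rbr (408.375, 245.625) [ 0.518  -0.2328  0.117 ]
Rtl (339.875, 183.375) [ 0.6839 -0.0622  0.117 ]
Rtr (404.625, 181.375) [ 0.686  -0.2309  0.117 ]
collar (321.625, 215.125) [ 0.5932 -0.0125  0.164 ]
w200L (171.875, 254.625) [0.5118 0.3881 0.066 ]
w100 (380.625, 290.125) [ 0.4067 -0.1655  0.062 ]
w400 (417.125, 286.625) [ 0.4136 -0.2606  0.072 ]
w200 (445.125, 285.375) [ 0.4152 -0.3367  0.066 ]
bobbin (458, 240) [ 0.5392 -0.3901  0.03  ]
green1 (484, 290) [ 0.4005 -0.4401  0.066 ]
green2 (474, 319) [ 0.3254 -0.4087  0.066 ]
[0.59614729 0.12148048 0.117     ] [ 0.60090774 -0.14814614  0.117     ] [ 0.59852752 -0.01333283  0.117     ] [-0.00476045  0.26962662  0.        ] 0.01765387936180273
ball (array([0.45632888, 0.13708242, 0.08773934]), np.float64(0.00021840299478464122))
sl (array([0.43309599, 0.35055676, 0.06357049]), np.float64(0.000603120673197866))
ho (array([0.4192368 , 0.25876926, 0.0677358 ]), np.float64(0.0014471645342354301))
0.03136833667641977
0.031725282746388
flange [0.00118958 0.06549924 0.        ]
```

Call:
carry_out:
  deltas:
    - {"delta_pos": [0,0,0],"dr": [0,0,0.179]}
    - {"delta_pos": [0,0,0],"dr": [0,0,0.179]}
    - {"delta_pos": [0,0,0],"dr": [0,0,0.179]}
    - {"delta_pos": [0,0,0],"dr": [0,0,0.179]}
    - {"delta_pos": [0,0,0],"dr": [0,0,0.179]}
    - {"delta_pos": [0,0,0],"dr": [0,0,0.179]}
    - {"delta_pos": [0,0,0],"dr": [0,0,0.179]}
    - {"delta_pos": [0,0,0],"dr": [0,0,0]}
  grip: 0.55
  force: 40

```text
time: 1.25
tool_pos: [0.1993, 0.6448, 0.2311]
tcp_rot: [3.141, 0.031, -0.0]
wrist_force: [0.8, 0.6, -0.4]
width: 0.554
```

```bash
cat > g.py <<'E'
from m import *
import sys
B=np.array([.5985,-.0133,0]);YAW=.0177
RB=R.from_euler('z',YAW).as_matrix()
def tob(p): return RB.T@(np.array(p)-B)
def tow(p): return RB@np.array(p)+B
def delta(t):  # t: TCP target world
    s=bot.read_state();Rt=Rm(s['tcp_rot'])
    d=Rt.T@(np.array(t)-s['tool_pos'])
    x=Rt[:,0];print('t',round(s['time'],2),'tcp',s['tool_pos'].round(4),'yaw',round(float(np.arctan2(x[1],x[0])),4),'tilt',Rt[:,2].round(3),'F',s['wrist_force'].round(1),'w',round(s['width'],3),'q',s['q'].round(2))
    print('delta tool',d.round(4))
E
python3 - <<'E'
from g import *
delta(tow([-.140,.152,.18]))
E
```

```text
t 1.25 tcp [0.1993 0.6448 0.2311] yaw 0.0199 tilt [-0. -0. -1.] F [ 0.8  0.6 -0.4] w 0.554 q [1.23 0.26 1.6  0.   1.27 1.21]
delta tool [0.2463 0.5136 0.0512]
```

Call:
carry_out:
  deltas:
    - {"delta_pos": [0.0246,0.0513,0.005],"dr": [0,0,0]}
    - {"delta_pos": [0.0246,0.0513,0.005],"dr": [0,0,0]}
    - {"delta_pos": [0.0246,0.0513,0.005],"dr": [0,0,0]}
    - {"delta_pos": [0.0246,0.0513,0.005],"dr": [0,0,0]}
    - {"delta_pos": [0.0246,0.0513,0.005],"dr": [0,0,0]}
    - {"delta_pos": [0.0246,0.0513,0.005],"dr": [0,0,0]}
    - {"delta_pos": [0.0246,0.0513,0.005],"dr": [0,0,0]}
    - {"delta_pos": [0.0246,0.0513,0.005],"dr": [0,0,0]}
    - {"delta_pos": [0.0246,0.0513,0.005],"dr": [0,0,0]}
    - {"delta_pos": [0.0246,0.0513,0.005],"dr": [0,0,0]}

```text
time: 2.5
tool_pos: [0.4553, 0.1347, 0.1815]
tcp_rot: [-3.141, -0.034, -0.002]
wrist_force: [0.4, 0.6, -0.2]
width: 0.548
```

Call:
carry_out:
  deltas:
    - {"delta_pos": [0,0,0],"dr": [0,0,0.002]}
    - {"delta_pos": [0,0,0],"dr": [0,0,0]}

```text
time: 2.75
tool_pos: [0.4544, 0.1364, 0.1813]
tcp_rot: [-3.141, -0.026, 0.001]
wrist_force: [0.2, 0.4, 0.0]
width: 0.549
```

```bash
python3 - <<'E'
from g import *
delta(tow([-.140,.152,.07]))
c=snap('wrist','w1.png');t=snap('top','t1.png')
print(proj(c,tow([-.14,.152,.089])))
E
```

```text
t 2.75 tcp [0.4544 0.1364 0.1813] yaw 0.0167 tilt [-0.     0.001 -1.   ] F [0.2 0.4 0. ] w 0.549 q [ 0.24 -0.08  2.07  0.    1.15  0.22]
delta tool [0.0014 0.0003 0.1113]
(np.float64(327.2686266106463), np.float64(240.7138237290236))
```

View pics/w1.png

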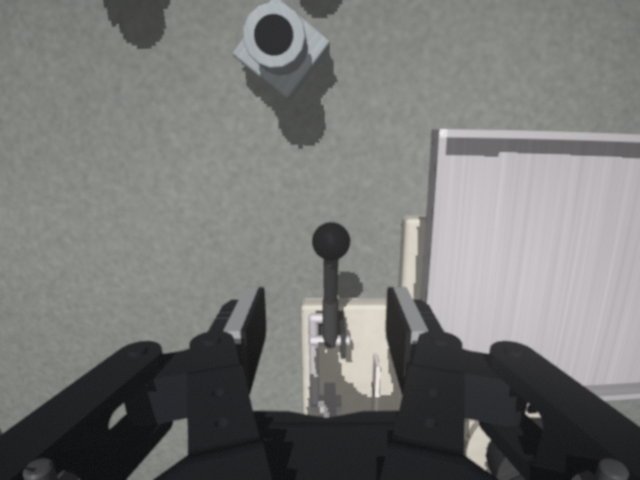

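Call:
carry_out:
  deltas:
    - {"delta_pos": [0.003,0,0.03],"dr": [0,0,0]}
    - {"delta_pos": [0,0,0.03],"dr": [0,0,0]}
    - {"delta_pos": [0,0,0.03],"dr": [0,0,0]}
    - {"delta_pos": [0,0,0.021],"dr": [0,0,0]}
    - {"delta_pos": [0,0,0],"dr": [0,0,0]}

```text
time: 3.48
tool_pos: [0.4552, 0.1374, 0.0686]
tcp_rot: [3.141, 0.03, -0.007]
wrist_force: [0.4, -0.1, -0.5]
width: 0.548
```

Call:
carry_out:
  deltas:
    - {"delta_pos": [0,0,0],"dr": [0,0,0]}
    - {"delta_pos": [0,0,0],"dr": [0,0,0]}
    - {"delta_pos": [0,0,0],"dr": [0,0,0]}
    - {"delta_pos": [0,0,0],"dr": [0,0,0]}
  grip: 0.15
  force: 30

```text
time: 3.98
tool_pos: [0.4578, 0.1374, 0.0716]
tcp_rot: [-3.14, -0.024, -0.001]
wrist_force: [-4.6, 2.8, 5.9]
width: 0.262
```

```bash
python3 - <<'E'
from g import *
delta(tow([-.140,.152,.07]))
snap('side','s1.png')
a0=np.arctan2(39,92)
pr=None
for q in np.linspace(0,1.65,11):
    p=np.array([60+100*np.cos(a0+q),50+100*np.sin(a0+q)])
    if pr is not None: print(round(q,2),'dy',-(p-pr)[0].round(1),'dz',-(p-pr)[1].round(1))
    pr=p
E
```

```text
t 3.98 tcp [0.4578 0.1374 0.0716] yaw 0.0155 tilt [ 0.001  0.002 -1.   ] F [-4.6  2.8  5.9] w 0.262 q [0.24 0.05 2.17 0.   0.92 0.22]
delta tool [-0.002   0.0011  0.0016]
0.16 dy 7.7 dz -14.6
0.33 dy 10.0 dz -13.1
0.49 dy 12.0 dz -11.3
0.66 dy 13.7 dz -9.2
0.82 dy 15.0 dz -6.8
0.99 dy 15.9 dz -4.3
1.15 dy 16.4 dz -1.6
1.32 dy 16.4 dz 1.1
1.48 dy 16.0 dz 3.8
1.65 dy 15.2 dz 6.4
```

View pics/s1.png

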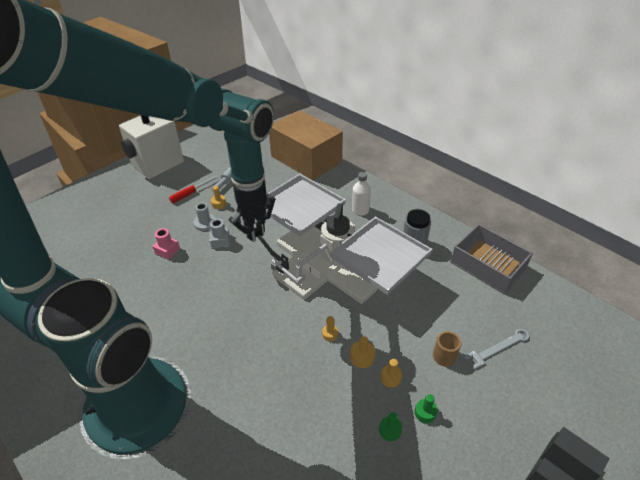

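Call:
carry_out:
  deltas:
    - {"delta_pos": [0,0.0077,-0.0146],"dr": [0,0,0]}
    - {"delta_pos": [0,0.01,-0.0131],"dr": [0,0,0]}
    - {"delta_pos": [0,0.012,-0.0113],"dr": [0,0,0]}
    - {"delta_pos": [0,0.0137,-0.0092],"dr": [0,0,0]}
    - {"delta_pos": [0,0.015,-0.0068],"dr": [0,0,0]}
    - {"delta_pos": [0,0.0159,-0.0043],"dr": [0,0,0]}
    - {"delta_pos": [0,0.0164,-0.0016],"dr": [0,0,0]}
    - {"delta_pos": [0,0.0164,0.0011],"dr": [0,0,0]}
    - {"delta_pos": [0,0.016,0.0038],"dr": [0,0,0]}
    - {"delta_pos": [0,0.0152,0.0064],"dr": [0,0,0]}

```text
time: 5.28
tool_pos: [0.4601, -0.0036, 0.1201]
tcp_rot: [3.14, 0.025, 0.001]
wrist_force: [-0.2, -0.3, 3.4]
width: 0.257
```

```bash
python3 - <<'E'
from g import *
delta(tow([-.140,0.02,.121]))
snap('side','s2.png')
E
```

```text
t 5.28 tcp [ 0.4601 -0.0036  0.1201] yaw 0.0161 tilt [ 0.001 -0.001 -1.   ] F [-0.2 -0.3  3.4] w 0.257 q [-0.06 -0.05  2.16 -0.    1.02 -0.08]
delta tool [-0.0018 -0.0078 -0.0009]
```

View pics/s2.png

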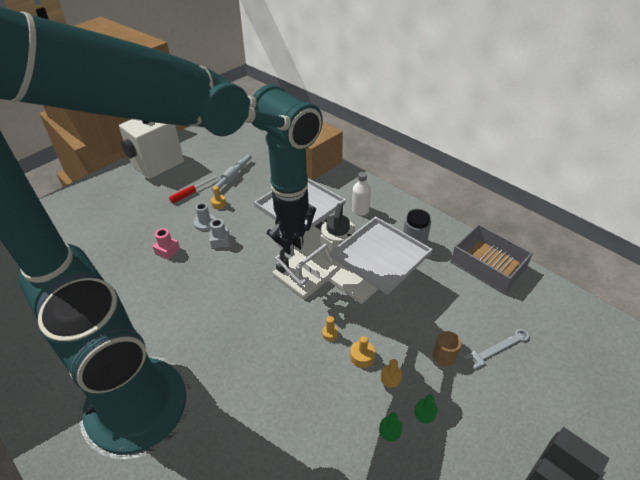

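Call:
carry_out:
  deltas:
    - {"delta_pos": [0,0.01,0.006],"dr": [0,0,0]}
    - {"delta_pos": [0,0.004,0.004],"dr": [0,0,0]}
    - {"delta_pos": [0,0,0],"dr": [0,0,0]}

```text
time: 5.7
tool_pos: [0.4604, -0.0184, 0.1108]
tcp_rot: [3.138, 0.026, 0.001]
wrist_force: [-3.0, -6.4, 11.3]
width: 0.249
```

Call:
carry_out:
  deltas:
    - {"delta_pos": [0,0,0],"dr": [0,0,0]}
    - {"delta_pos": [0,0,0],"dr": [0,0,0]}
    - {"delta_pos": [0,0,0],"dr": [0,0,0]}
    - {"delta_pos": [0,0,-0.03],"dr": [0,0,0]}
    - {"delta_pos": [0,0,-0.04],"dr": [0,0,0]}
    - {"delta_pos": [0,0,-0.04],"dr": [0,0,0]}
    - {"delta_pos": [0,0,0],"dr": [0,0,0]}
  grip: 0.55

```text
time: 6.58
tool_pos: [0.4627, -0.0159, 0.2237]
tcp_rot: [3.141, 0.026, 0.012]
wrist_force: [0.5, 0.0, 0.8]
width: 0.55
```

```bash
python3 - <<'E'
from g import *
delta(tow([-.140,0.02,.121]))
c=snap('wrist','w3.png')
print(proj(c,tow([-.14,-.010,.121])))
E
```

```text
t 6.58 tcp [ 0.4627 -0.0159  0.2237] yaw 0.0164 tilt [ 0.008 -0.001 -1.   ] F [0.5 0.  0.8] w 0.55 q [-0.09 -0.15  2.05 -0.    1.23 -0.1 ]
delta tool [-0.005  -0.0203  0.1027]
(np.float64(317.4399279531435), np.float64(250.18286109961997))
```

View pics/w3.png

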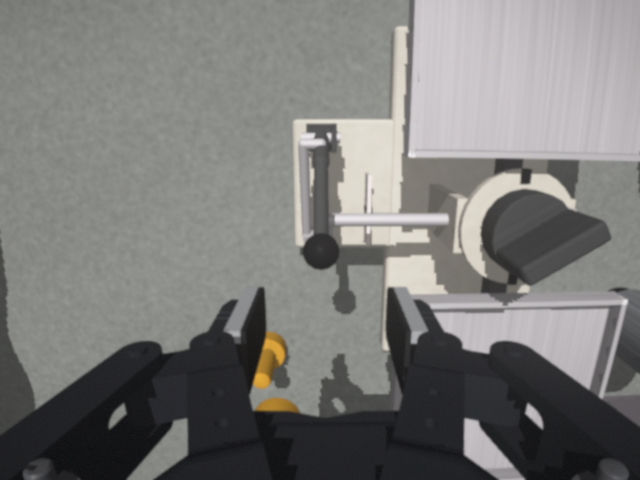

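Call:
carry_out:
  deltas:
    - {"delta_pos": [-0.0055,-0.0394,0],"dr": [0,0,0]}
    - {"delta_pos": [-0.0055,-0.0394,0],"dr": [0,0,0]}
    - {"delta_pos": [-0.0055,-0.0394,0.0],"dr": [0,0,0]}
    - {"delta_pos": [-0.0055,-0.0394,0.01],"dr": [0,0,0]}
    - {"delta_pos": [-0.0055,-0.0394,0.01],"dr": [0,0,0]}
    - {"delta_pos": [-0.0055,-0.0394,0.01],"dr": [0,0,0]}
    - {"delta_pos": [-0.0055,-0.0394,0.01],"dr": [0,0,0]}
    - {"delta_pos": [0,0,0.01],"dr": [0,0,0]}
    - {"delta_pos": [0,0,0],"dr": [0,0,0]}
  grip: 0.8

```text
time: 7.75
tool_pos: [0.4153, 0.2582, 0.1673]
tcp_rot: [3.139, 0.027, -0.007]
wrist_force: [-0.1, 0.1, -0.3]
width: 0.804
```

```bash
python3 - <<'E'
from g import *
delta([.419,.259,.037])
c=snap('wrist','w4.png');snap('side','s4.png')
print(proj(c,[.419,.259,.068]),proj(c,[.419,.259,.0]),proj(c,[.433,.3505,.064]))
import pickle;pickle.dump({k:c[k] for k in('o','Rw','K','k1')},open('w4.pkl','wb'))
E
```

```text
t 7.75 tcp [0.4153 0.2582 0.1673] yaw 0.017 tilt [-0.004 -0.003 -1.   ] F [-0.1  0.1 -0.3] w 0.804 q [ 0.51 -0.04  2.06 -0.    1.12  0.49]
delta tool [ 0.0043 -0.0012  0.1303]
(np.float64(331.4540521796545), np.float64(235.65499795531952)) (np.float64(330.54858972941105), np.float64(212.91350817382067)) (np.float64(358.2320735827259), np.float64(85.1039087562331))
```

View pics/w4.png

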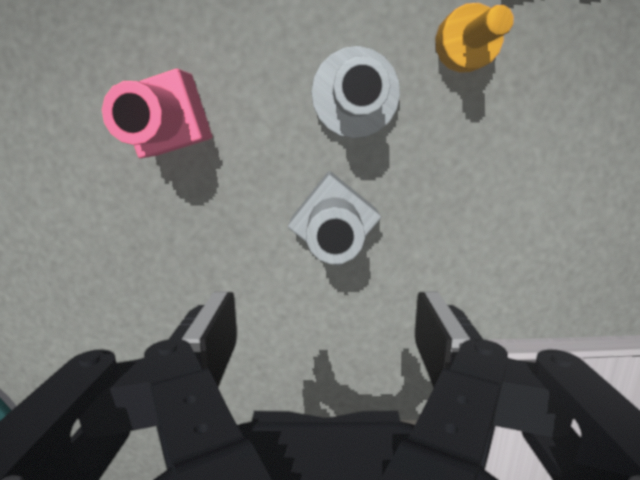

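View pics/s4.png

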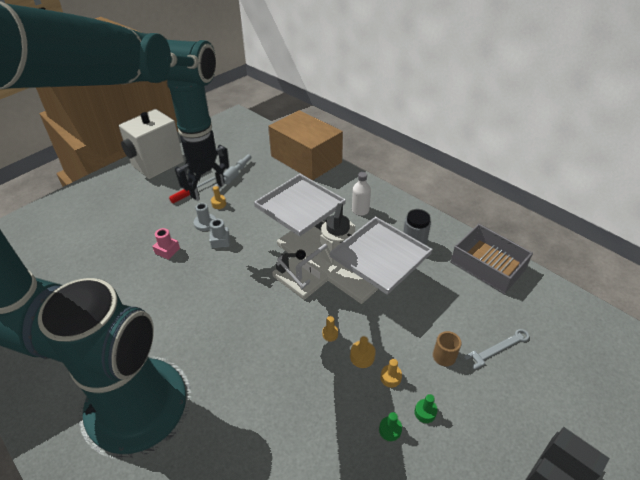

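Call:
carry_out:
  deltas:
    - {"delta_pos": [0.0055,-0.001,0.035],"dr": [0,0,0]}
    - {"delta_pos": [0,0,0.035],"dr": [0,0,0]}
    - {"delta_pos": [0,0,0.035],"dr": [0,0,0]}
    - {"delta_pos": [0,0,0.024],"dr": [0,0,0]}
    - {"delta_pos": [0,0,0],"dr": [0,0,0]}

```text
time: 8.48
tool_pos: [0.4213, 0.2585, 0.0393]
tcp_rot: [3.139, 0.023, -0.006]
wrist_force: [0.3, 0.8, 0.0]
width: 0.799
```

Call:
carry_out:
  deltas:
    - {"delta_pos": [0,0,0],"dr": [0,0,0]}
    - {"delta_pos": [0,0,0],"dr": [0,0,0]}
    - {"delta_pos": [0,0,0],"dr": [0,0,0]}
    - {"delta_pos": [0,0,0],"dr": [0,0,0]}
    - {"delta_pos": [0,0,0],"dr": [0,0,0]}
  grip: 0.3
  force: 40

```text
time: 9.1
tool_pos: [0.4238, 0.2609, 0.0428]
tcp_rot: [-3.14, -0.025, -0.004]
wrist_force: [-0.7, -1.2, 6.0]
width: 0.433
```

Call:
carry_out:
  deltas:
    - {"delta_pos": [0,0,-0.03],"dr": [0,0,0]}
    - {"delta_pos": [0,0,-0.04],"dr": [0,0,0]}
    - {"delta_pos": [0,0,-0.04],"dr": [0,0,0]}
    - {"delta_pos": [0,0,-0.04],"dr": [0,0,0]}
    - {"delta_pos": [0,0,0],"dr": [0,0,0]}
    - {"delta_pos": [0,0,0],"dr": [0,0,0]}

```text
time: 9.85
tool_pos: [0.4215, 0.2599, 0.1894]
tcp_rot: [3.14, 0.025, -0.003]
wrist_force: [-0.8, 0.1, -4.2]
width: 0.425
```

```bash
python3 - <<'E'
from g import *
delta(tow([.035,.135+.03,.2]))
c=snap('wrist','w5.png')
E
```

```text
t 9.85 tcp [0.4215 0.2599 0.1894] yaw 0.0161 tilt [-0.002 -0.001 -1.   ] F [-0.8  0.1 -4.2] w 0.425 q [ 0.5  -0.05  2.03 -0.    1.16  0.49]
delta tool [ 0.2073  0.111  -0.0109]
```

View pics/w5.png

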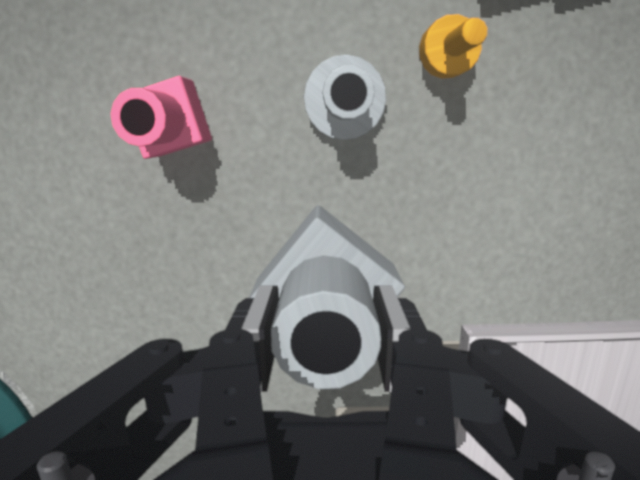

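Call:
carry_out:
  deltas:
    - {"delta_pos": [0.0345,0.0185,-0.002],"dr": [0,0,0]}
    - {"delta_pos": [0.0345,0.0185,-0.002],"dr": [0,0,0]}
    - {"delta_pos": [0.0345,0.0185,0],"dr": [0,0,0]}
    - {"delta_pos": [0.0345,0.0185,0],"dr": [0,0,0]}
    - {"delta_pos": [0.0345,0.0185,0],"dr": [0,0,0]}
    - {"delta_pos": [0.0345,0.0185,0],"dr": [0,0,0]}
    - {"delta_pos": [0,0,0],"dr": [0,0,0]}
    - {"delta_pos": [0,0,0],"dr": [0,0,0]}

```text
time: 10.9
tool_pos: [0.6296, 0.1525, 0.192]
tcp_rot: [3.141, 0.024, -0.008]
wrist_force: [-0.5, 0.6, -3.9]
width: 0.432
```

```bash
python3 - <<'E'
from g import *
delta(tow([.035,.135+.03,.1385]))
E
```

```text
t 10.9 tcp [0.6296 0.1525 0.192 ] yaw 0.0155 tilt [-0.005 -0.001 -1.   ] F [-0.5  0.6 -3.9] w 0.432 q [0.2  0.24 1.7  0.   1.2  0.18]
delta tool [0.0013 0.0002 0.0535]
```

Call:
carry_out:
  deltas:
    - {"delta_pos": [0.001,0,0.015],"dr": [0,0,0]}
    - {"delta_pos": [0,0,0.015],"dr": [0,0,0]}
    - {"delta_pos": [0,0,0.008],"dr": [0,0,0]}
    - {"delta_pos": [0,0,0.005],"dr": [0,0,0]}
    - {"delta_pos": [0,0,0.005],"dr": [0,0,0]}
    - {"delta_pos": [0,0,0.006],"dr": [0,0,0]}
    - {"delta_pos": [0,0,0.006],"dr": [0,0,0]}
    - {"delta_pos": [0,0,0],"dr": [0,0,0]}

```text
time: 11.9
tool_pos: [0.6326, 0.1528, 0.1348]
tcp_rot: [-3.141, -0.025, -0.001]
wrist_force: [0.1, -0.3, -1.5]
width: 0.432
```

```bash
python3 - <<'E'
from g import *
delta(tow([.035,.135+.03,.1385]))
snap('side','s5.png')
E
```

```text
t 11.9 tcp [0.6326 0.1528 0.1348] yaw 0.0159 tilt [ 0.001  0.    -1.   ] F [ 0.1 -0.3 -1.5] w 0.432 q [0.2  0.29 1.75 0.   1.1  0.18]
delta tool [-0.002   0.0004 -0.0037]
```

View pics/s5.png

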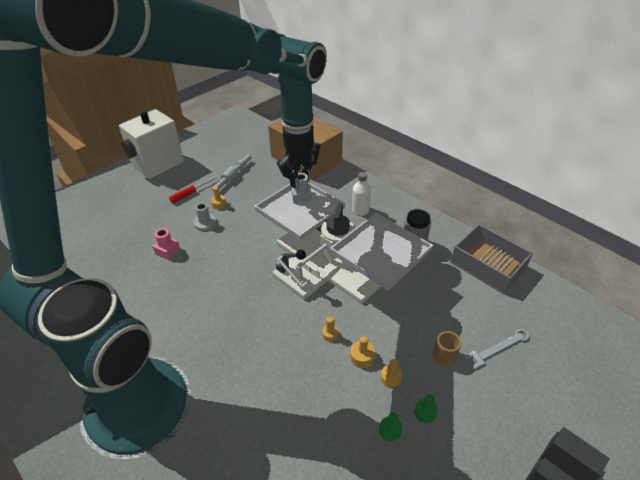

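Call:
carry_out:
  deltas:
    - {"delta_pos": [0,0,0.004],"dr": [0,0,0]}
    - {"delta_pos": [0,0,0.004],"dr": [0,0,0]}
    - {"delta_pos": [0,0,0],"dr": [0,0,0]}
    - {"delta_pos": [0,0,0],"dr": [0,0,0]}

```text
time: 12.45
tool_pos: [0.6328, 0.1529, 0.1275]
tcp_rot: [-3.141, -0.025, -0.002]
wrist_force: [-0.3, -0.0, 3.0]
width: 0.43
```

Call:
carry_out:
  deltas:
    - {"delta_pos": [0,0,0],"dr": [0,0,0]}
    - {"delta_pos": [0,0,0],"dr": [0,0,0]}
    - {"delta_pos": [0,0,0],"dr": [0,0,0]}
    - {"delta_pos": [0,0,-0.02],"dr": [0,0,0]}
    - {"delta_pos": [0,0,-0.03],"dr": [0,0,0]}
    - {"delta_pos": [0,0,-0.03],"dr": [0,0,0]}
    - {"delta_pos": [0,0,-0.02],"dr": [0,0,0]}
    - {"delta_pos": [0,0,0],"dr": [0,0,0]}
  grip: 0.75

```text
time: 13.45
tool_pos: [0.6338, 0.1531, 0.2301]
tcp_rot: [-3.14, -0.025, -0.008]
wrist_force: [-0.1, 0.2, -0.5]
width: 0.748
```

```bash
python3 - <<'E'
from g import *
delta([.435,.3505,.18])
snap('side','s6.png');snap('top','t6.png');snap('wrist','w6.png')
E
```

```text
t 13.45 tcp [0.6338 0.1531 0.2301] yaw 0.016 tilt [ 0.005  0.001 -1.   ] F [-0.1  0.2 -0.5] w 0.748 q [ 0.2   0.22  1.66 -0.    1.26  0.18]
delta tool [-0.1959 -0.2005  0.0493]
```

View pics/s6.png

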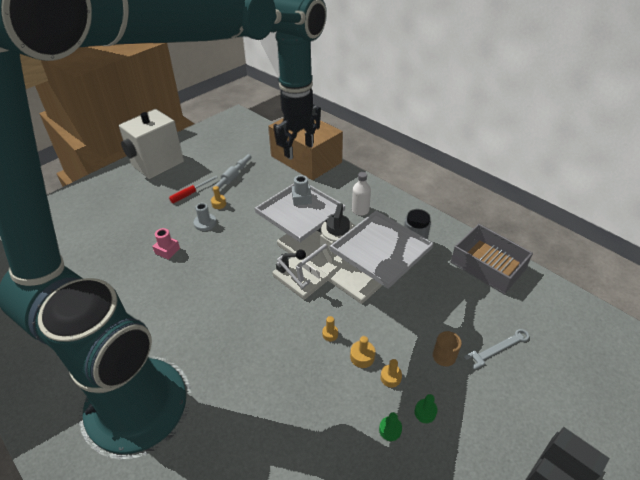

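View pics/w6.png

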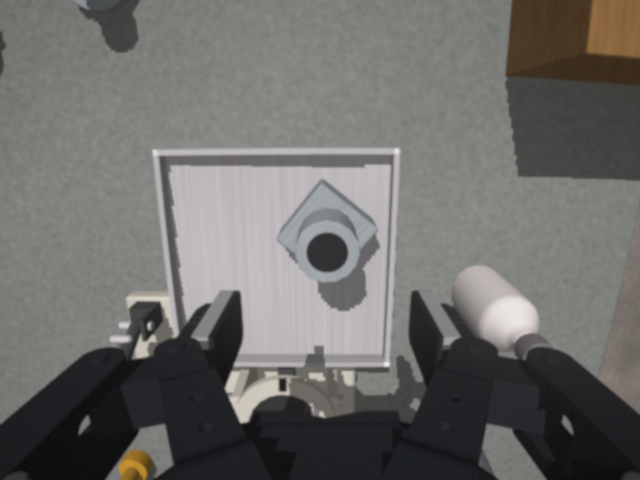

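Call:
carry_out:
  deltas:
    - {"delta_pos": [-0.0327,-0.0334,0],"dr": [0,0,0]}
    - {"delta_pos": [-0.0327,-0.0334,0],"dr": [0,0,0]}
    - {"delta_pos": [-0.0327,-0.0334,0],"dr": [0,0,0]}
    - {"delta_pos": [-0.0327,-0.0334,0.01],"dr": [0,0,0]}
    - {"delta_pos": [-0.0327,-0.0334,0.02],"dr": [0,0,0]}
    - {"delta_pos": [-0.0327,-0.0334,0.02],"dr": [0,0,0]}
    - {"delta_pos": [0,0,0],"dr": [0,0,0]}
    - {"delta_pos": [0,0,0],"dr": [0,0,0]}

```text
time: 14.6
tool_pos: [0.4326, 0.3495, 0.1759]
tcp_rot: [3.14, 0.026, -0.002]
wrist_force: [1.9, 0.2, 0.0]
width: 0.751
```

```bash
python3 - <<'E'
from g import *
delta([.435,.3505,.028])
c=snap('wrist','w7.png');print(proj(c,[.433,.3505,.064]))
E
```

```text
t 14.6 tcp [0.4326 0.3495 0.1759] yaw 0.0168 tilt [-0.001 -0.001 -1.   ] F [1.9 0.2 0. ] w 0.751 q [ 0.64  0.08  1.92 -0.    1.14  0.62]
delta tool [ 0.0025 -0.0011  0.1479]
(np.float64(325.73277645393176), np.float64(230.5529246837206))
```

View pics/w7.png

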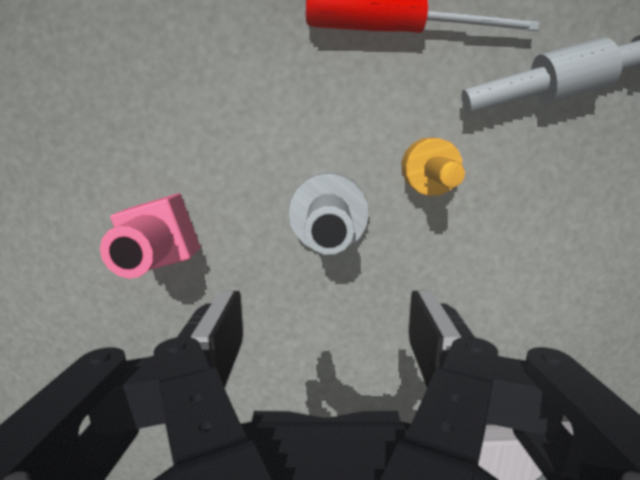

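Call:
carry_out:
  deltas:
    - {"delta_pos": [0.0025,-0.001,0.04],"dr": [0,0,0]}
    - {"delta_pos": [0,0,0.04],"dr": [0,0,0]}
    - {"delta_pos": [0,0,0.04],"dr": [0,0,0]}
    - {"delta_pos": [0,0,0.026],"dr": [0,0,0]}
    - {"delta_pos": [0,0,0],"dr": [0,0,0]}

```text
time: 15.28
tool_pos: [0.4349, 0.3489, 0.0289]
tcp_rot: [3.139, 0.022, -0.006]
wrist_force: [0.6, -0.0, 0.7]
width: 0.752
```

Call:
carry_out:
  deltas:
    - {"delta_pos": [0,0,0],"dr": [0,0,0]}
    - {"delta_pos": [0,0,0],"dr": [0,0,0]}
    - {"delta_pos": [0,0,0],"dr": [0,0,0]}
    - {"delta_pos": [0,0,0],"dr": [0,0,0]}
    - {"delta_pos": [0,0,0],"dr": [0,0,0]}
  grip: 0.25
  force: 45

```text
time: 15.9
tool_pos: [0.4373, 0.352, 0.0331]
tcp_rot: [-3.139, -0.026, -0.006]
wrist_force: [0.9, -1.4, 6.4]
width: 0.383
```

Call:
carry_out:
  deltas:
    - {"delta_pos": [0,0,-0.03],"dr": [0,0,0]}
    - {"delta_pos": [0,0,-0.04],"dr": [0,0,0]}
    - {"delta_pos": [0,0,-0.05],"dr": [0,0,0]}
    - {"delta_pos": [0,0,-0.05],"dr": [0,0,0]}
    - {"delta_pos": [0,0,0],"dr": [0,0,0]}
    - {"delta_pos": [0,0,0],"dr": [0,0,0]}

```text
time: 16.65
tool_pos: [0.4347, 0.3507, 0.2003]
tcp_rot: [3.141, 0.025, -0.001]
wrist_force: [0.7, -0.1, -2.1]
width: 0.381
```

```bash
python3 - <<'E'
from g import *
delta(tow([-.033,.135-.035,.2]))
c=snap('wrist','w8.png')
E
```

```text
t 16.65 tcp [0.4347 0.3507 0.2003] yaw 0.0162 tilt [-0.001 -0.001 -1.   ] F [ 0.7 -0.1 -2.1] w 0.381 q [0.63 0.07 1.89 0.   1.19 0.62]
delta tool [0.1247 0.2666 0.0003]
```

View pics/w8.png

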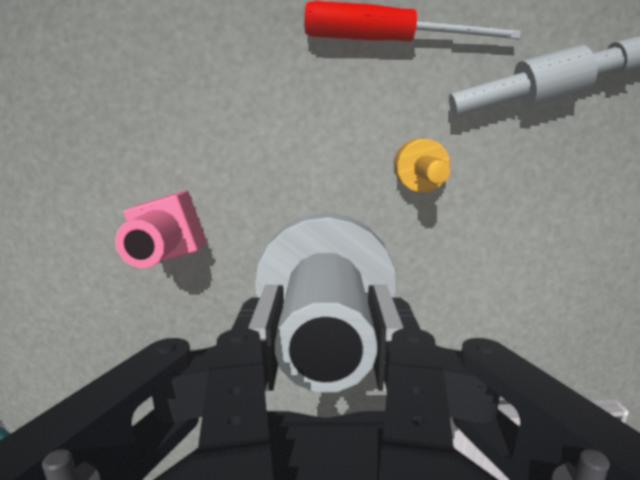

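Call:
carry_out:
  deltas:
    - {"delta_pos": [0.0156,0.0333,0],"dr": [0,0,0]}
    - {"delta_pos": [0.0156,0.0333,0],"dr": [0,0,0]}
    - {"delta_pos": [0.0156,0.0333,0],"dr": [0,0,0]}
    - {"delta_pos": [0.0156,0.0333,0],"dr": [0,0,0]}
    - {"delta_pos": [0.0156,0.0333,0],"dr": [0,0,0]}
    - {"delta_pos": [0.0156,0.0333,0],"dr": [0,0,0]}
    - {"delta_pos": [0.0156,0.0333,0],"dr": [0,0,0]}
    - {"delta_pos": [0.0156,0.0333,0],"dr": [0,0,0]}
    - {"delta_pos": [0,0,0],"dr": [0,0,0]}
    - {"delta_pos": [0,0,0],"dr": [0,0,0]}

```text
time: 17.95
tool_pos: [0.563, 0.0867, 0.1987]
tcp_rot: [-3.141, -0.024, 0.006]
wrist_force: [0.3, -0.0, -2.1]
width: 0.382
```

```bash
python3 - <<'E'
from g import *
delta(tow([-.033,.135-.035,.116]))
E
```

```text
t 17.95 tcp [0.563  0.0867 0.1987] yaw 0.0154 tilt [-0.004  0.    -1.   ] F [ 0.3 -0.  -2.1] w 0.382 q [0.11 0.09 1.87 0.   1.19 0.09]
delta tool [0.001  0.0006 0.0827]
```

Call:
carry_out:
  deltas:
    - {"delta_pos": [0.001,0,0.03],"dr": [0,0,0]}
    - {"delta_pos": [0,0,0.02],"dr": [0,0,0]}
    - {"delta_pos": [0,0,0.012],"dr": [0,0,0]}
    - {"delta_pos": [0,0,0.008],"dr": [0,0,0]}
    - {"delta_pos": [0,0,0.006],"dr": [0,0,0]}
    - {"delta_pos": [0,0,0.005],"dr": [0,0,0]}
    - {"delta_pos": [0,0,0],"dr": [0,0,0]}
    - {"delta_pos": [0,0,0],"dr": [0,0,0]}

```text
time: 18.95
tool_pos: [0.5658, 0.0867, 0.1204]
tcp_rot: [-3.141, -0.025, -0.001]
wrist_force: [1.0, 0.0, -1.1]
width: 0.389
```

```bash
python3 - <<'E'
from g import *
delta(tow([-.033,.135-.035,.116]))
E
```

```text
t 18.95 tcp [0.5658 0.0867 0.1204] yaw 0.0158 tilt [ 0.001  0.    -1.   ] F [ 1.   0.  -1.1] w 0.389 q [0.11 0.17 1.94 0.   1.04 0.09]
delta tool [-0.0021  0.0005  0.0044]
```

Call:
carry_out:
  deltas:
    - {"delta_pos": [0,0,0.004],"dr": [0,0,0]}
    - {"delta_pos": [0,0,0.002],"dr": [0,0,0]}
    - {"delta_pos": [0,0,0],"dr": [0,0,0]}
    - {"delta_pos": [0,0,0],"dr": [0,0,0]}

```text
time: 19.45
tool_pos: [0.5664, 0.0866, 0.1175]
tcp_rot: [3.141, 0.025, 0.003]
wrist_force: [-7.2, -1.2, 14.6]
width: 0.386
```

Call:
carry_out:
  deltas:
    - {"delta_pos": [0,0,0],"dr": [0,0,0]}
    - {"delta_pos": [0,0,0],"dr": [0,0,0]}
    - {"delta_pos": [0,0,0],"dr": [0,0,0]}
    - {"delta_pos": [0,0,-0.02],"dr": [0,0,0]}
    - {"delta_pos": [0,0,-0.03],"dr": [0,0,0]}
    - {"delta_pos": [0,0,-0.03],"dr": [0,0,0]}
    - {"delta_pos": [0,0,-0.04],"dr": [0,0,0]}
    - {"delta_pos": [0,0,0],"dr": [0,0,0]}
  grip: 0.7

```text
time: 20.45
tool_pos: [0.5686, 0.087, 0.24]
tcp_rot: [-3.14, -0.025, -0.016]
wrist_force: [-0.5, -0.8, -0.4]
width: 0.704
```

```bash
python3 - <<'E'
from g import *
delta([.416,-.262,.2])
snap('side','s9.png');snap('top','t9.png');snap('wrist','w9.png')
E
```

```text
t 20.45 tcp [0.5686 0.087  0.24  ] yaw 0.016 tilt [ 0.01   0.001 -1.   ] F [-0.5 -0.8 -0.4] w 0.704 q [0.11 0.06 1.82 0.   1.25 0.09]
delta tool [-0.1586  0.3466  0.0382]
```

View pics/s9.png

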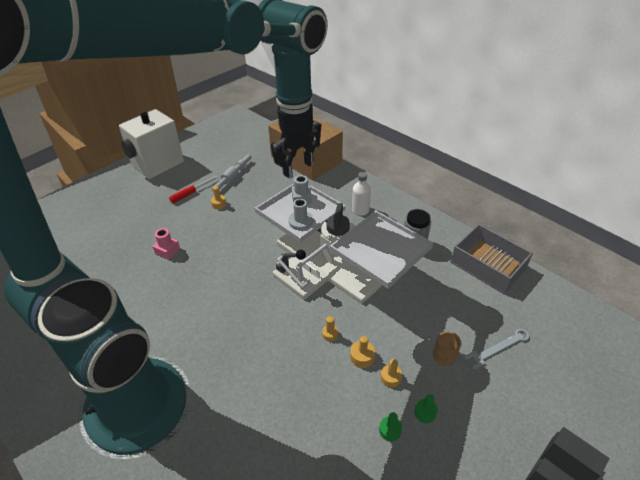

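View pics/w9.png

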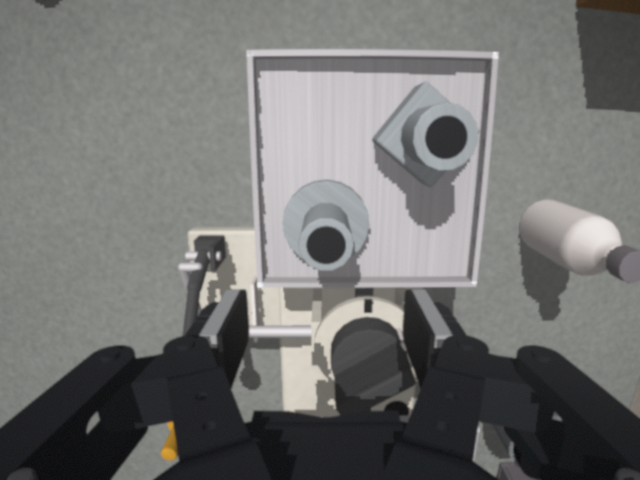

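View pics/t9.png

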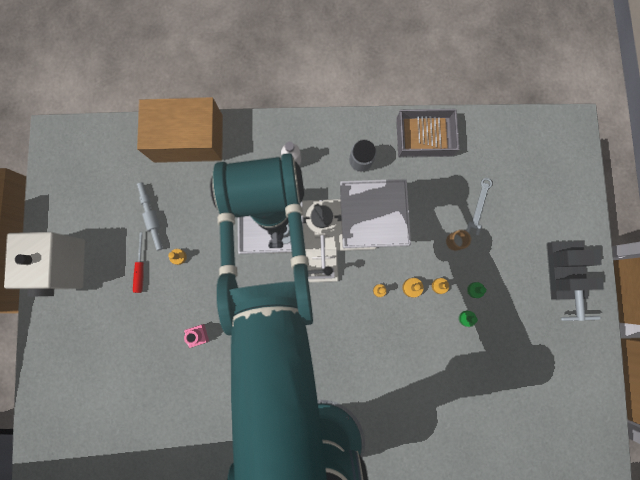

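Call:
carry_out:
  deltas:
    - {"delta_pos": [-0.0198,0.0433,0],"dr": [0,0,0]}
    - {"delta_pos": [-0.0198,0.0433,0],"dr": [0,0,0]}
    - {"delta_pos": [-0.0198,0.0433,0],"dr": [0,0,0]}
    - {"delta_pos": [-0.0198,0.0433,0],"dr": [0,0,0]}
    - {"delta_pos": [-0.0198,0.0433,0],"dr": [0,0,0]}
    - {"delta_pos": [-0.0198,0.0433,0],"dr": [0,0,0]}
    - {"delta_pos": [-0.0198,0.0433,0.02],"dr": [0,0,0]}
    - {"delta_pos": [-0.0198,0.0433,0.03],"dr": [0,0,0]}
    - {"delta_pos": [0,0,0.01],"dr": [0,0,0]}
    - {"delta_pos": [0,0,0],"dr": [0,0,0]}
  grip: 0.6

```text
time: 21.85
tool_pos: [0.4114, -0.2612, 0.1719]
tcp_rot: [-3.138, -0.023, 0.005]
wrist_force: [0.4, 0.6, -0.5]
width: 0.607
```

```bash
python3 - <<'E'
from g import *
delta([.416,-.262,.034])
c=snap('wrist','w10.png');print(proj(c,[.4136,-.2606,.072]),proj(c,[.4067,-.1655,.062]),proj(c,[.4152,-.3367,.066]))
E
```

```text
t 21.85 tcp [ 0.4114 -0.2612  0.1719] yaw 0.015 tilt [-0.003  0.003 -1.   ] F [ 0.4  0.6 -0.5] w 0.607 q [-0.62 -0.04  2.06  0.    1.13 -0.63]
delta tool [0.0051 0.0013 0.1379]
(np.float64(329.0056951653212), np.float64(236.66462363315551)) (np.float64(320.1828358732559), np.float64(81.03391880961081)) (np.float64(329.3535874247106), np.float64(338.005859809741))
```

View pics/w10.png

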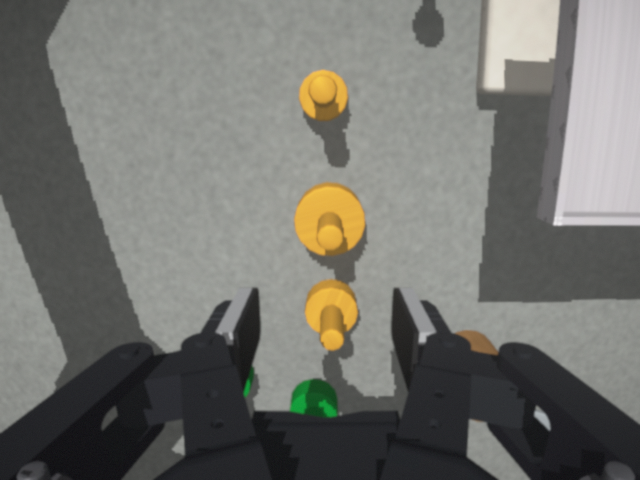

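Call:
carry_out:
  deltas:
    - {"delta_pos": [0.0035,0,0.04],"dr": [0,0,0]}
    - {"delta_pos": [0,0,0.04],"dr": [0,0,0]}
    - {"delta_pos": [0,0,0.035],"dr": [0,0,0]}
    - {"delta_pos": [0,0,0.022],"dr": [0,0,0]}
    - {"delta_pos": [0,0,0],"dr": [0,0,0]}

```text
time: 22.52
tool_pos: [0.4159, -0.2603, 0.0359]
tcp_rot: [-3.14, -0.029, 0.004]
wrist_force: [-0.5, -0.3, 0.5]
width: 0.596
```

Call:
carry_out:
  deltas:
    - {"delta_pos": [0,0,0],"dr": [0,0,0]}
    - {"delta_pos": [0,0,0],"dr": [0,0,0]}
    - {"delta_pos": [0,0,0],"dr": [0,0,0]}
    - {"delta_pos": [0,0,0],"dr": [0,0,0]}
    - {"delta_pos": [0,0,0],"dr": [0,0,0]}
  grip: 0.08
  force: 45

```text
time: 23.15
tool_pos: [0.4174, -0.2627, 0.0387]
tcp_rot: [3.14, 0.025, 0.004]
wrist_force: [-0.9, 1.4, 6.5]
width: 0.191
```

Call:
carry_out:
  deltas:
    - {"delta_pos": [0,0,-0.03],"dr": [0,0,0]}
    - {"delta_pos": [0,0,-0.04],"dr": [0,0,0]}
    - {"delta_pos": [0,0,-0.05],"dr": [0,0,0]}
    - {"delta_pos": [0,0,-0.05],"dr": [0,0,0]}
    - {"delta_pos": [0,0,0],"dr": [0,0,0]}
    - {"delta_pos": [0,0,0],"dr": [0,0,0]}

```text
time: 23.9
tool_pos: [0.4152, -0.2616, 0.2057]
tcp_rot: [-3.14, -0.025, 0.002]
wrist_force: [-0.2, 0.7, -4.7]
width: 0.197
```

```bash
python3 - <<'E'
from g import *
delta(tow([.04,-.135+.03,.2]))
c=snap('wrist','w11.png')
E
```

```text
t 23.9 tcp [ 0.4152 -0.2616  0.2057] yaw 0.0158 tilt [-0.001  0.001 -1.   ] F [-0.2  0.7 -4.7] w 0.197 q [-0.61 -0.07  2.02  0.    1.2  -0.63]
delta tool [ 0.2274 -0.1404  0.0055]
```

View pics/w11.png

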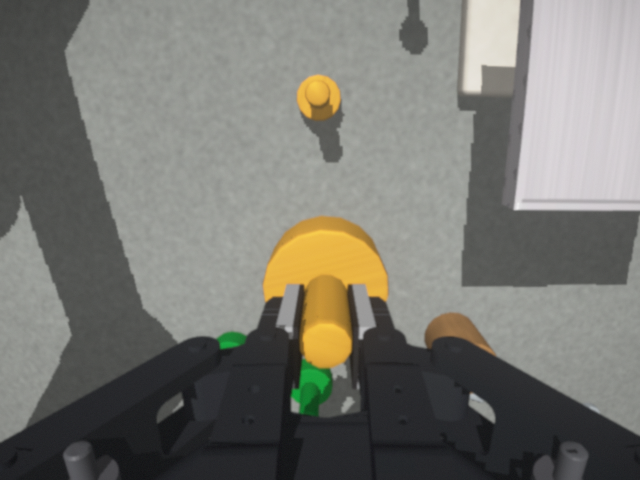

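Call:
carry_out:
  deltas:
    - {"delta_pos": [0.0379,-0.0234,0],"dr": [0,0,0]}
    - {"delta_pos": [0.0379,-0.0234,0],"dr": [0,0,0]}
    - {"delta_pos": [0.0379,-0.0234,0],"dr": [0,0,0]}
    - {"delta_pos": [0.0379,-0.0234,0],"dr": [0,0,0]}
    - {"delta_pos": [0.0379,-0.0234,0],"dr": [0,0,0]}
    - {"delta_pos": [0.0379,-0.0234,0],"dr": [0,0,0]}
    - {"delta_pos": [0,0,0],"dr": [0,0,0]}
    - {"delta_pos": [0,0,0.015],"dr": [0,0,0]}
    - {"delta_pos": [0,0,0.01],"dr": [0,0,0]}
    - {"delta_pos": [0,0,0.01],"dr": [0,0,0]}

```text
time: 25.2
tool_pos: [0.6397, -0.1187, 0.17]
tcp_rot: [-3.141, -0.023, 0.004]
wrist_force: [1.3, 0.3, -4.0]
width: 0.193
```

Call:
carry_out:
  deltas:
    - {"delta_pos": [0,0,0.006],"dr": [0,0,0]}
    - {"delta_pos": [0,0,0.006],"dr": [0,0,0]}
    - {"delta_pos": [0,0,0.003],"dr": [0,0,0]}
    - {"delta_pos": [0,0,0],"dr": [0,0,0]}
    - {"delta_pos": [0,0,0],"dr": [0,0,0]}

```text
time: 25.82
tool_pos: [0.6416, -0.1184, 0.1575]
tcp_rot: [3.141, 0.025, 0.001]
wrist_force: [-1.1, -1.1, -0.0]
width: 0.192
```

```bash
python3 - <<'E'
from g import *
delta(tow([.04,-.135+.03,.155]))
c=snap('side','s12.png')
E
```

```text
t 25.82 tcp [ 0.6416 -0.1184  0.1575] yaw 0.016 tilt [ 0.001 -0.    -1.   ] F [-1.1 -1.1 -0. ] w 0.192 q [-0.22  0.27  1.73 -0.    1.14 -0.24]
delta tool [-0.0012 -0.0008  0.0025]
```

View pics/s12.png

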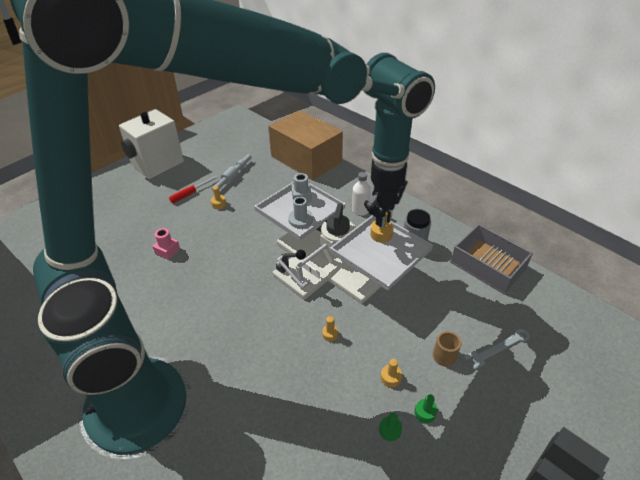

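Call:
carry_out:
  deltas:
    - {"delta_pos": [0,0,0],"dr": [0,0,0]}
    - {"delta_pos": [0,0,0],"dr": [0,0,0]}
    - {"delta_pos": [0,0,0],"dr": [0,0,0]}
    - {"delta_pos": [0,0,-0.02],"dr": [0,0,0]}
    - {"delta_pos": [0,0,-0.03],"dr": [0,0,0]}
    - {"delta_pos": [0,0,-0.03],"dr": [0,0,0]}
    - {"delta_pos": [0,0,0],"dr": [0,0,0]}
    - {"delta_pos": [0,0,0],"dr": [0,0,0]}
  grip: 0.5

```text
time: 26.88
tool_pos: [0.6412, -0.1181, 0.2372]
tcp_rot: [3.141, 0.025, 0.001]
wrist_force: [-0.3, -0.5, -0.4]
width: 0.497
```

```bash
python3 - <<'E'
from g import *
delta([.417,-.338,.2])
c=snap('side','s13.png');c=snap('wrist','w13.png');
a=cv2.imread('pics/s13.png');cv2.imwrite('pics/s13c.png',cv2.resize(a[160:310,240:440],(0,0),fx=4,fy=4,interpolation=3))
E
```

```text
t 26.88 tcp [ 0.6412 -0.1181  0.2372] yaw 0.016 tilt [ 0. -0. -1.] F [-0.3 -0.5 -0.4] w 0.497 q [-0.22  0.22  1.65  0.    1.27 -0.24]
delta tool [-0.2277  0.2163  0.0371]
```

View pics/s13c.png

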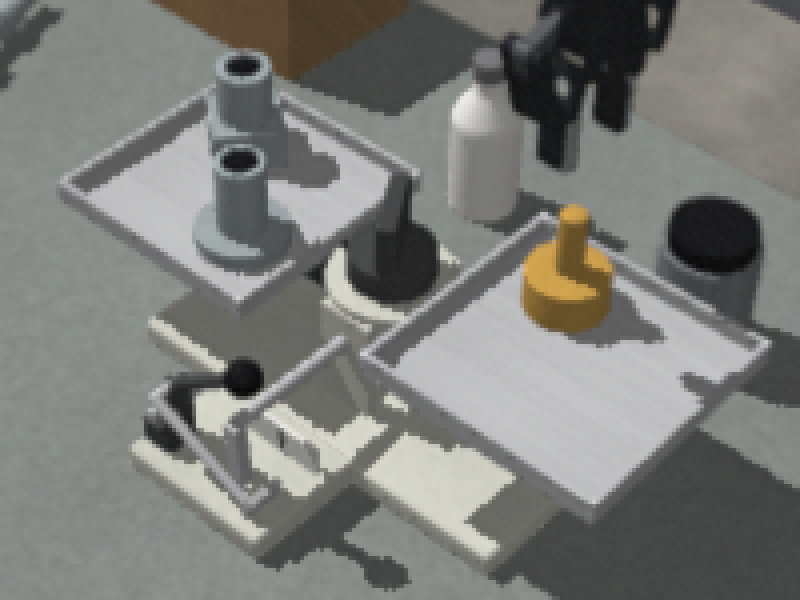

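View pics/w13.png

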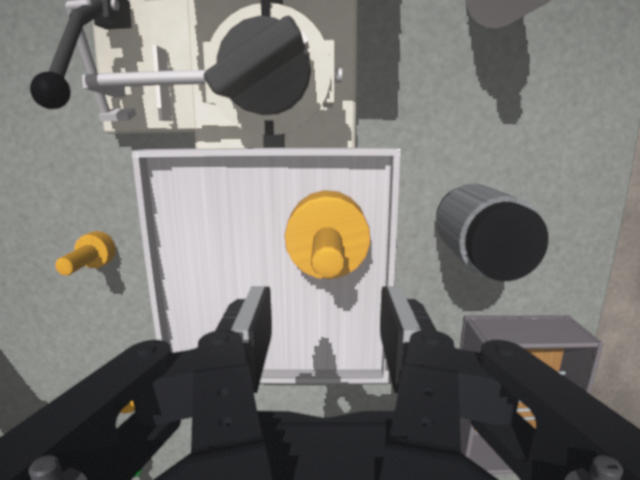

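```bash
cat > lvl.py <<'E'
from g import *
def crop(im,u,v,n=16,f=12):
    u,v=int(round(u)),int(round(v));return cv2.resize(im[v-n:v+n,u-n:u+n],(0,0),fx=f,fy=f,interpolation=cv2.INTER_NEAREST)
def compare(new,fn,base='side0.png'):
    c=snap('side',new)
    ims=[cv2.imread('pics/'+base),cv2.imread('pics/'+new)]
    rows=[]
    for im in ims:
        r=[]
        for p in([-.085,.05,.117],[-.085,-.22,.117]):
            r.append(crop(im,*proj(c,tow(p))))
        rows.append(np.hstack(r))
    cv2.imwrite('pics/'+fn,np.vstack(rows))
    for p in([-.085,.05,.117],[-.085,-.22,.117]):
        a=np.array(proj(c,tow(p)));b=np.array(proj(c,tow([p[0],p[1],p[2]+.01])));print('corner',a.round(1),'px per 10mm up',(b-a).round(2))
    return c
def shift(c,base,new):
    # vertical shift of corner templates, subpixel via phase correlation-free template match
    a=cv2.imread('pics/'+base,0).astype(np.float32);b=cv2.imread('pics/'+new,0).astype(np.float32)
    for p in([-.085,.05,.117],[-.085,-.22,.117]):
        u,v=[int(round(x)) for x in proj(c,tow(p))]
        t=cv2.resize(a[v-8:v+9,u-10:u+11],(0,0),fx=4,fy=4,interpolation=cv2.INTER_CUBIC)
        s=cv2.resize(b[v-24:v+25,u-16:u+17],(0,0),fx=4,fy=4,interpolation=cv2.INTER_CUBIC)
        r=cv2.matchTemplate(s,t,cv2.TM_CCOEFF_NORMED);_,m,_,l=cv2.minMaxLoc(r)
        print('shift px',l[0]/4-6,l[1]/4-16,'score',round(m,3))
E
python3 - <<'E'
from lvl import *
c=compare('s14.png','lv14.png');shift(c,'side0.png','s14.png')
E
```

```text
corner [299.  231.5] px per 10mm up [-0.17 -3.02]
corner [387.5 289.7] px per 10mm up [ 0.42 -3.02]
shift px -0.25 4.5 score 0.863
shift px 0.5 -3.75 score 0.987
```

View pics/lv14.png

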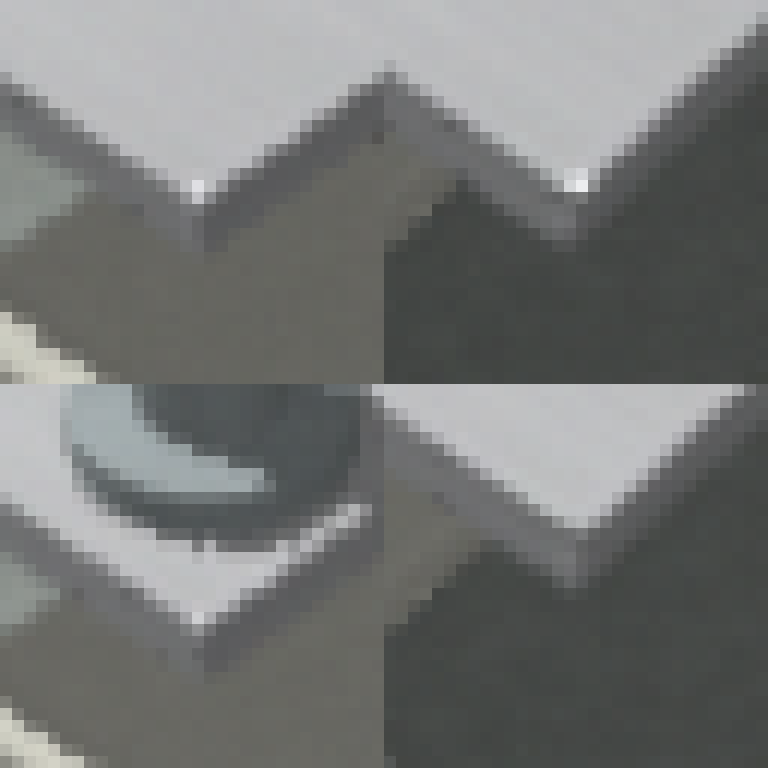

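Call:
carry_out:
  deltas:
    - {"delta_pos": [-0.038,0.036,0],"dr": [0,0,0]}
    - {"delta_pos": [-0.038,0.036,0],"dr": [0,0,0]}
    - {"delta_pos": [-0.038,0.036,0],"dr": [0,0,0]}
    - {"delta_pos": [-0.038,0.036,0],"dr": [0,0,0]}
    - {"delta_pos": [-0.038,0.036,0],"dr": [0,0,0]}
    - {"delta_pos": [-0.038,0.036,0.02],"dr": [0,0,0]}
    - {"delta_pos": [0,0,0.03],"dr": [0,0,0]}
    - {"delta_pos": [0,0,0.02],"dr": [0,0,0]}
    - {"delta_pos": [0,0,0],"dr": [0,0,0]}

```text
time: 28.15
tool_pos: [0.4147, -0.3364, 0.1639]
tcp_rot: [-3.137, -0.024, 0.007]
wrist_force: [-0.5, -0.1, 0.6]
width: 0.501
```

```bash
python3 - <<'E'
from g import *
delta([.416,-.338,.03])
c=snap('wrist','w15.png');print(proj(c,[.4152,-.3367,.066]),proj(c,[.4152,-.3367,.022]))
E
```

```text
t 28.15 tcp [ 0.4147 -0.3364  0.1639] yaw 0.0154 tilt [-0.005  0.004 -1.   ] F [-0.5 -0.1  0.6] w 0.501 q [-0.73  0.06  1.97  0.    1.12 -0.74]
delta tool [0.0018 0.0022 0.1339]
(np.float64(326.38722881180075), np.float64(239.0149587723323)) (np.float64(326.5011969703497), np.float64(223.0146998760187))
```

View pics/w15.png

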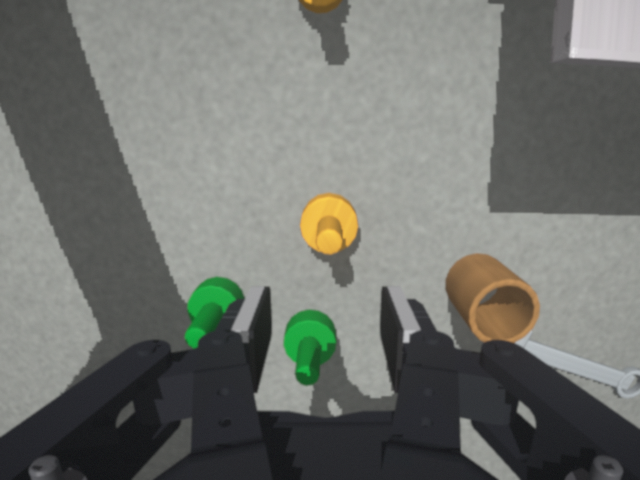

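Call:
carry_out:
  deltas:
    - {"delta_pos": [0.0022,0.0005,0.04],"dr": [0,0,0]}
    - {"delta_pos": [0,0,0.04],"dr": [0,0,0]}
    - {"delta_pos": [0,0,0.032],"dr": [0,0,0]}
    - {"delta_pos": [0,0,0.021],"dr": [0,0,0]}
    - {"delta_pos": [0,0,0],"dr": [0,0,0]}

```text
time: 28.82
tool_pos: [0.4184, -0.3374, 0.033]
tcp_rot: [-3.14, -0.026, 0.003]
wrist_force: [-0.0, 0.3, 0.5]
width: 0.499
```

Call:
carry_out:
  deltas:
    - {"delta_pos": [0,0,0],"dr": [0,0,0]}
    - {"delta_pos": [0,0,0],"dr": [0,0,0]}
    - {"delta_pos": [0,0,0],"dr": [0,0,0]}
    - {"delta_pos": [0,0,0],"dr": [0,0,0]}
    - {"delta_pos": [0,0,0],"dr": [0,0,0]}
  grip: 0.08
  force: 45

```text
time: 29.45
tool_pos: [0.4201, -0.3392, 0.0356]
tcp_rot: [3.14, 0.025, 0.004]
wrist_force: [0.1, 0.9, 5.8]
width: 0.193
```

Call:
carry_out:
  deltas:
    - {"delta_pos": [0,0,-0.03],"dr": [0,0,0]}
    - {"delta_pos": [0,0,-0.04],"dr": [0,0,0]}
    - {"delta_pos": [0,0,-0.05],"dr": [0,0,0]}
    - {"delta_pos": [0,0,-0.05],"dr": [0,0,0]}
    - {"delta_pos": [0,0,0],"dr": [0,0,0]}
    - {"delta_pos": [0,0,0],"dr": [0,0,0]}

```text
time: 30.2
tool_pos: [0.4183, -0.3377, 0.2031]
tcp_rot: [-3.141, -0.025, 0.001]
wrist_force: [-0.8, -0.6, -2.2]
width: 0.194
```

```bash
python3 - <<'E'
from g import *
delta(tow([-.035,-.135-.03,.2]))
c=snap('wrist','w16.png')
E
```

```text
t 30.2 tcp [ 0.4183 -0.3377  0.2031] yaw 0.0159 tilt [-0.001  0.001 -1.   ] F [-0.8 -0.6 -2.2] w 0.194 q [-0.73  0.02  1.93  0.    1.19 -0.74]
delta tool [ 0.1506 -0.1564  0.0031]
```

View pics/w16.png

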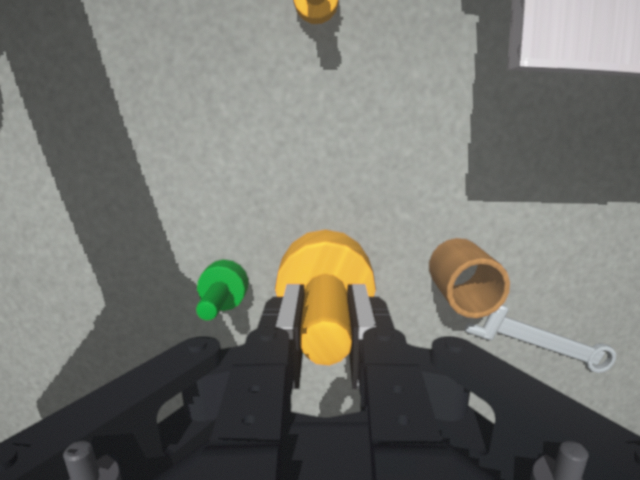

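Call:
carry_out:
  deltas:
    - {"delta_pos": [0.0301,-0.0313,0],"dr": [0,0,0]}
    - {"delta_pos": [0.0301,-0.0313,0],"dr": [0,0,0]}
    - {"delta_pos": [0.0301,-0.0313,0],"dr": [0,0,0]}
    - {"delta_pos": [0.0301,-0.0313,0],"dr": [0,0,0]}
    - {"delta_pos": [0.0301,-0.0313,0],"dr": [0,0,0]}
    - {"delta_pos": [0,0,0],"dr": [0,0,0]}
    - {"delta_pos": [0,0,0.02],"dr": [0,0,0]}
    - {"delta_pos": [0,0,0.015],"dr": [0,0,0]}
    - {"delta_pos": [0,0,0.01],"dr": [0,0,0]}

```text
time: 31.38
tool_pos: [0.5649, -0.1797, 0.1561]
tcp_rot: [-3.14, -0.023, 0.006]
wrist_force: [0.1, -0.7, -0.7]
width: 0.2
```

Call:
carry_out:
  deltas:
    - {"delta_pos": [0,0,0.006],"dr": [0,0,0]}
    - {"delta_pos": [0,0,0.005],"dr": [0,0,0]}
    - {"delta_pos": [0,0,0.004],"dr": [0,0,0]}
    - {"delta_pos": [0,0,0],"dr": [0,0,0]}
    - {"delta_pos": [0,0,0],"dr": [0,0,0]}

```text
time: 32.0
tool_pos: [0.5672, -0.1794, 0.1444]
tcp_rot: [3.141, 0.025, 0.001]
wrist_force: [-0.8, 0.0, -0.3]
width: 0.191
```

```bash
python3 - <<'E'
from g import *
delta(tow([-.035,-.135-.03,.1385]))
c=snap('side','s17.png')
E
```

```text
t 32.0 tcp [ 0.5672 -0.1794  0.1444] yaw 0.0161 tilt [ 0.001 -0.    -1.   ] F [-0.8  0.  -0.3] w 0.191 q [-0.35  0.18  1.87 -0.    1.09 -0.36]
delta tool [-0.0008 -0.0006  0.0059]
```

View pics/s17.png

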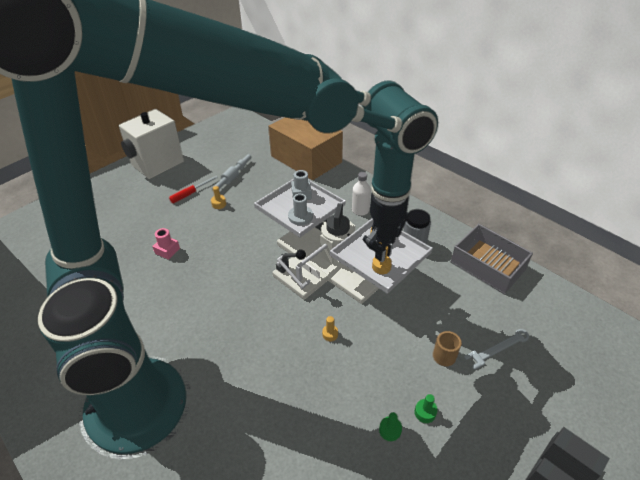

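Call:
carry_out:
  deltas:
    - {"delta_pos": [0,0,0],"dr": [0,0,0]}
    - {"delta_pos": [0,0,0],"dr": [0,0,0]}
    - {"delta_pos": [0,0,0],"dr": [0,0,0]}
    - {"delta_pos": [0,0,-0.02],"dr": [0,0,0]}
    - {"delta_pos": [0,0,-0.03],"dr": [0,0,0]}
    - {"delta_pos": [0,0,-0.04],"dr": [0,0,0]}
    - {"delta_pos": [0,0,0],"dr": [0,0,0]}
    - {"delta_pos": [0,0,0],"dr": [0,0,0]}
    - {"delta_pos": [0,0,0],"dr": [0,0,0]}
  grip: 0.5

```text
time: 33.17
tool_pos: [0.5661, -0.1791, 0.2328]
tcp_rot: [-3.141, -0.025, 0.003]
wrist_force: [-0.8, 0.1, -1.1]
width: 0.498
```

```bash
python3 - <<'E'
from lvl import *
delta([.408,-.168,.18])
c=compare('s18.png','lv18.png');shift(c,'side0.png','s18.png')
snap('wrist','w18.png')
E
```

```text
t 33.17 tcp [ 0.5661 -0.1791  0.2328] yaw 0.016 tilt [-0.002  0.001 -1.   ] F [-0.8  0.1 -1.1] w 0.498 q [-0.35  0.11  1.78 -0.    1.25 -0.36]
delta tool [-0.1578 -0.0136  0.0531]
corner [299.  231.5] px per 10mm up [-0.17 -3.02]
corner [387.5 289.7] px per 10mm up [ 0.42 -3.02]
shift px -0.25 1.25 score 0.862
shift px 0.0 -0.25 score 0.996
```

View pics/lv18.png

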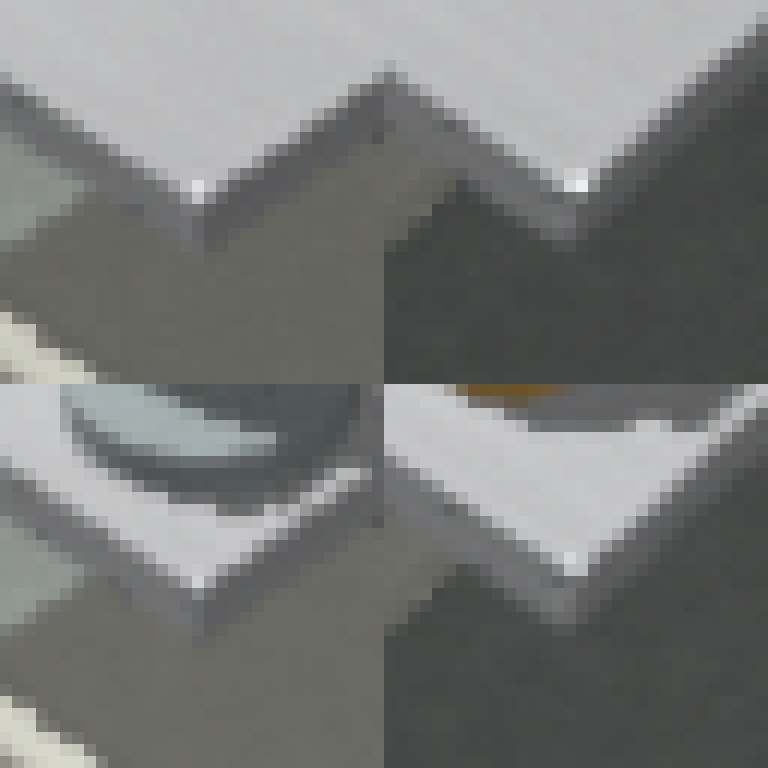

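View pics/w18.png

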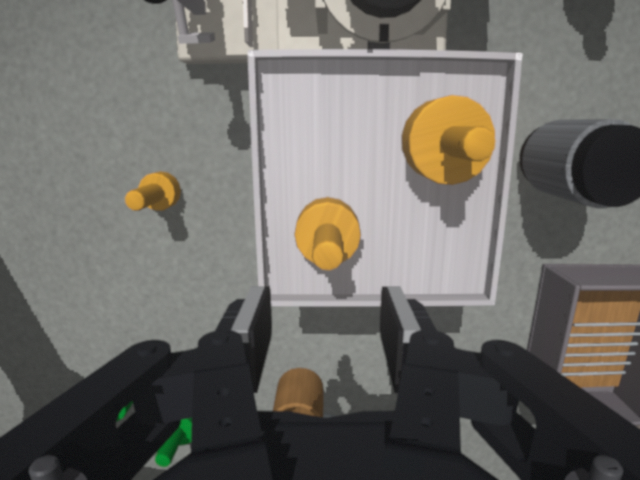

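```bash
cat > pan.py <<'E'
from g import *
def four(im,pts,fn,n=14,f=13):
    r=[cv2.resize(im[int(v)-n:int(v)+n,int(u)-n:int(u)+n],(0,0),fx=f,fy=f,interpolation=cv2.INTER_NEAREST) for u,v in pts]
    cv2.imwrite('pics/'+fn,np.vstack([np.hstack(r[:2]),np.hstack(r[2:])]))
E
python3 - <<'E'
from pan import *
im=cv2.imread('pics/w18.png')
four(im,[(250,53),(521,53),(261,302),(494,302)],'pc18.png')
E
```

```text
(no output)
```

View pics/pc18.png

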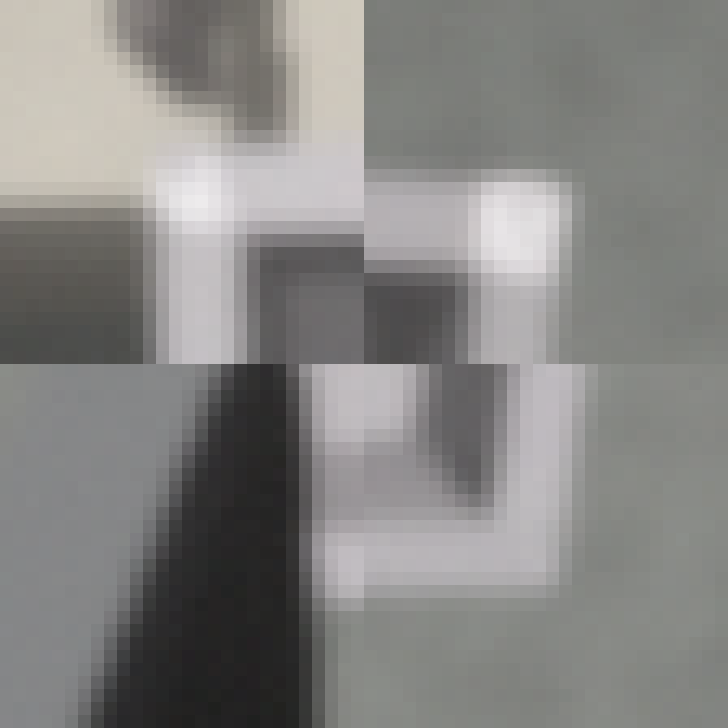

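```bash
cat >> pan.py <<'E'
from scipy.optimize import brentq
def zof(c,a,b,L=.170):
    return brentq(lambda z:np.linalg.norm(plane(c,*a,z)-plane(c,*b,z))-L,.02,.2)
E
python3 - <<'E'
from pan import *
c=snap('wrist')
TL,TR,BR=(247,49.8),(522.5,52.2),(495.3,304.7)
print(zof(c,TL,TR),zof(c,TR,BR)); print(plane(c,*TL,.117),plane(c,*TR,.117),plane(c,*BR,.117))
E
```

```text
0.11842139434672126 0.11804767234133831
[ 0.51627435 -0.06501946  0.117     ] [ 0.6871835  -0.06170651  0.117     ] [ 0.69049765 -0.23236709  0.117     ]
```

Call:
carry_out:
  deltas:
    - {"delta_pos": [0,-0.045,0],"dr": [0,0,0]}
    - {"delta_pos": [0,-0.045,0],"dr": [0,0,0]}
    - {"delta_pos": [0,-0.045,0],"dr": [0,0,0]}
    - {"delta_pos": [0,-0.045,0],"dr": [0,0,0]}
    - {"delta_pos": [0,-0.045,0],"dr": [0,0,0]}
    - {"delta_pos": [0,-0.045,0],"dr": [0,0,0]}
    - {"delta_pos": [0,0,0],"dr": [0,0,0]}
    - {"delta_pos": [0,0,0],"dr": [0,0,0]}
    - {"delta_pos": [0,0,0],"dr": [0,0,0]}

```text
time: 34.45
tool_pos: [0.5625, 0.0895, 0.2336]
tcp_rot: [3.141, 0.023, -0.001]
wrist_force: [-0.2, 0.2, -0.3]
width: 0.503
```

```bash
python3 - <<'E'
from pan import *
delta([.408,-.168,.18])
c=snap('wrist','w19.png')
p=[proj(c,tow([x,.135+y,.117])) for x,y in((-.085,.085),(.085,.085),(-.085,-.085),(.085,-.085))];print(np.round(p,1))
four(cv2.imread('pics/w19.png'),p,'pc19.png')
E
```

```text
t 34.45 tcp [0.5625 0.0895 0.2336] yaw 0.0148 tilt [-0.001 -0.    -1.   ] F [-0.2  0.2 -0.3] w 0.503 q [ 0.11  0.06  1.83 -0.    1.25  0.1 ]
delta tool [-0.1583  0.2552  0.0538]
[[241.6  47.2]
 [515.2  49.5]
 [254.7 302.4]
 [489.  301. ]]
```

View pics/pc19.png

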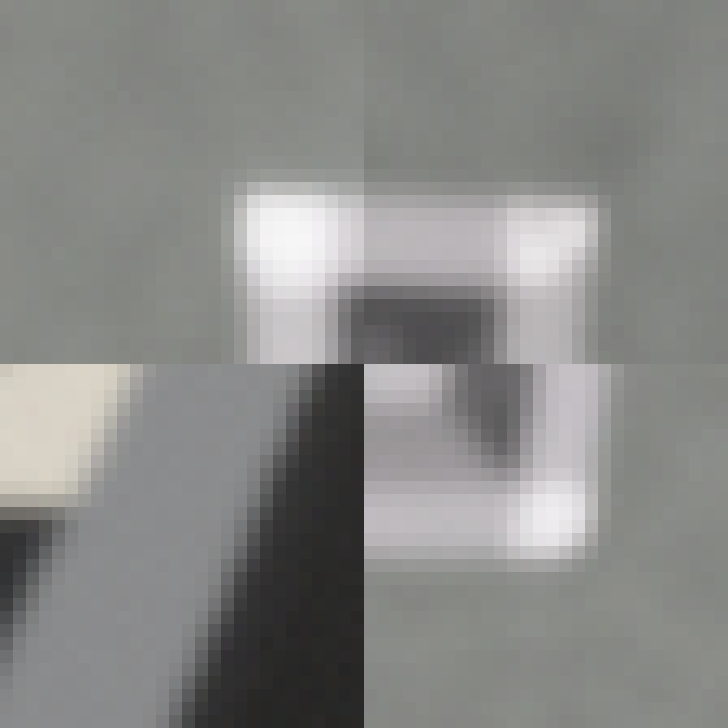

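View pics/w19.png

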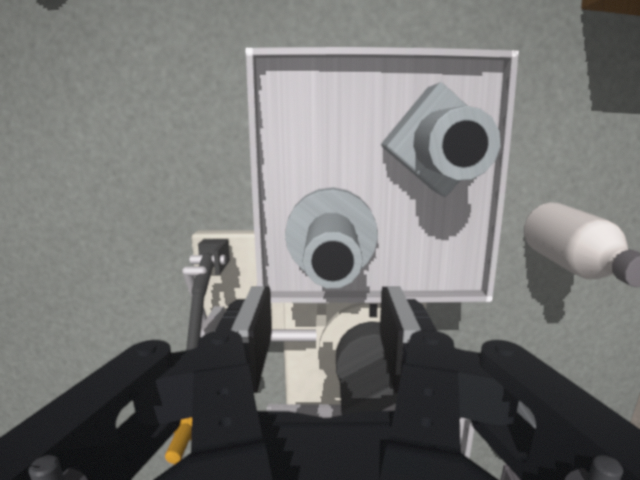

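```bash
python3 - <<'E'
from pan import *
c=snap('wrist')
TL,TR,BR=(244.8,46.7),(518.7,49.1),(492.7,301.7)
print(zof(c,TL,TR),zof(c,TR,BR))
s=bot.read_state();print(s['time'])
u,v=371,355
print(plane(c,375,365,.150), tow([0,0,.145]))
delta(tow([0,0,.22]))
snap('top','t20.png');snap('side','s20.png')
a=cv2.imread('pics/w13.png');
E
```

```text
0.11759097246243051 0.11848547189859392
34.55
[0.59690715 0.00633582 0.15      ] [ 0.5985 -0.0133  0.145 ]
t 34.55 tcp [0.5626 0.0895 0.2337] yaw 0.0144 tilt [-0. -0. -1.] F [-0.8  0.1  0.9] w 0.503 q [ 0.11  0.06  1.83 -0.    1.25  0.1 ]
delta tool [0.0344 0.1033 0.0137]
```

View pics/s20.png

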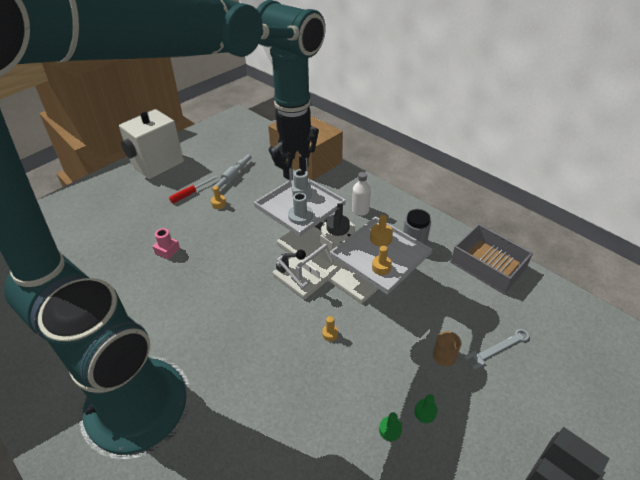

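Call:
carry_out:
  deltas:
    - {"delta_pos": [0.0115,0.0345,-0.01],"dr": [0,0,0]}
    - {"delta_pos": [0.0115,0.0345,-0.01],"dr": [0,0,0]}
    - {"delta_pos": [0.0115,0.0345,-0.01],"dr": [0,0,0]}
    - {"delta_pos": [0,0,0],"dr": [0,0,0]}
    - {"delta_pos": [0,0,0],"dr": [0,0,0]}

```text
time: 35.28
tool_pos: [0.5984, -0.0124, 0.2636]
tcp_rot: [-3.141, -0.023, 0.001]
wrist_force: [0.2, 0.0, 0.6]
width: 0.495
```

```bash
python3 - <<'E'
from pan import *
delta(tow([0,0,.13]))
c=snap('wrist','w21.png')
print(proj(c,tow([0,0,.164])))
for q in(0,.16,.3):
  for sgn in(1,-1):
    a=q-1.2; d=np.array([-np.sin(a),np.cos(a),0])*.028*sgn; print(q,np.round(proj(c,tow(d+[0,0,.164])),1))
E
```

```text
t 35.27 tcp [ 0.5984 -0.0124  0.2636] yaw 0.0149 tilt [-0.001  0.001 -1.   ] F [0.2 0.  0.6] w 0.495 q [-0.06  0.1   1.73  0.    1.31 -0.08]
delta tool [0.0002 0.001  0.1336]
(np.float64(325.18672863160674), np.float64(238.5508519560344))
0 [366.4 223. ]
0 [284.9 253.8]
0.16 [363.5 216.8]
0.16 [288.1 259.7]
0.3 [360.1 211.8]
0.3 [291.6 264.4]
```

View pics/w21.png

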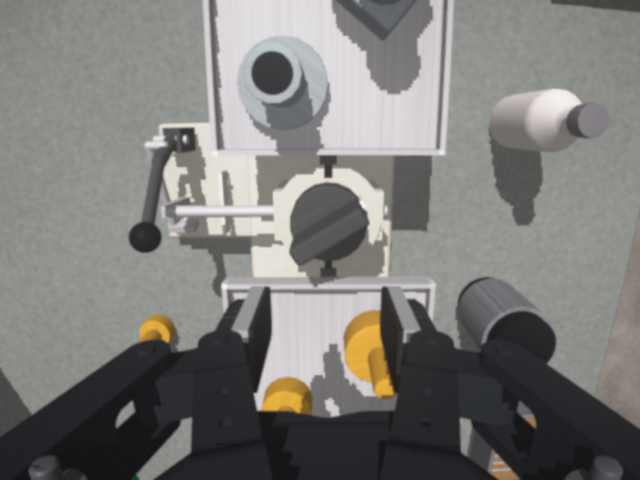

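```bash
python3 - <<'E'
import cv2
a=cv2.imread('pics/w21.png');cv2.imwrite('pics/w21c.png',cv2.convertScaleAbs(cv2.resize(a[170:290,265:395],(0,0),fx=5,fy=5,interpolation=3),alpha=1.8,beta=20))
E
```

```text
(no output)
```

View pics/w21c.png

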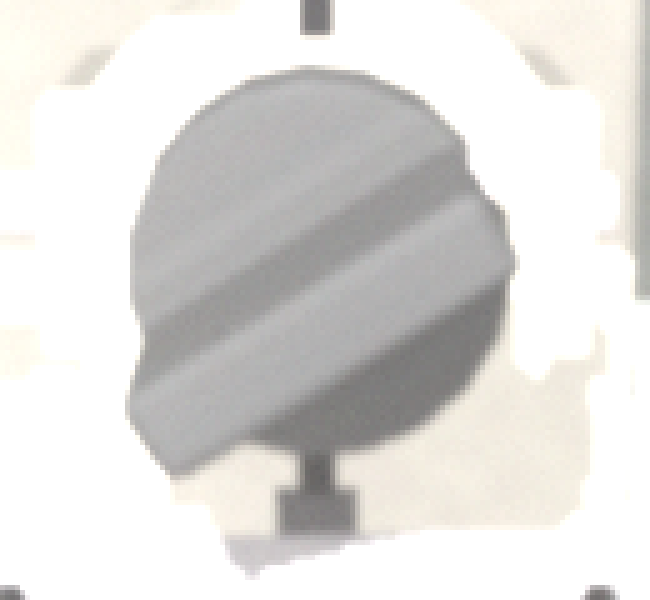

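Call:
carry_out:
  deltas:
    - {"delta_pos": [0.0015,0,0],"dr": [0,0,0.1645]}
    - {"delta_pos": [0,0,0],"dr": [0,0,0.1645]}
    - {"delta_pos": [0,0,0],"dr": [0,0,0.1645]}
    - {"delta_pos": [0,0,0],"dr": [0,0,0.1645]}
    - {"delta_pos": [0,0,0],"dr": [0,0,0.1645]}
    - {"delta_pos": [0,0,0],"dr": [0,0,0.1645]}
    - {"delta_pos": [0,0,0.03],"dr": [0,0,0]}
    - {"delta_pos": [0,0,0],"dr": [0,0,0]}
    - {"delta_pos": [0,0,0],"dr": [0,0,0]}
  grip: 0.42

```text
time: 36.45
tool_pos: [0.6001, -0.0116, 0.2341]
tcp_rot: [2.779, -1.465, -0.001]
wrist_force: [-0.1, -0.1, 0.3]
width: 0.416
```

```bash
python3 - <<'E'
from pan import *
delta([.5998,-.0128,.13])
c=snap('wrist','w22.png')
E
```

```text
t 36.45 tcp [ 0.6001 -0.0116  0.2341] yaw -0.97 tilt [-0.  0. -1.] F [-0.1 -0.1  0.3] w 0.416 q [-0.06  0.12  1.77  0.    1.25  0.91]
delta tool [0.0008 0.0009 0.1041]
```

View pics/w22.png

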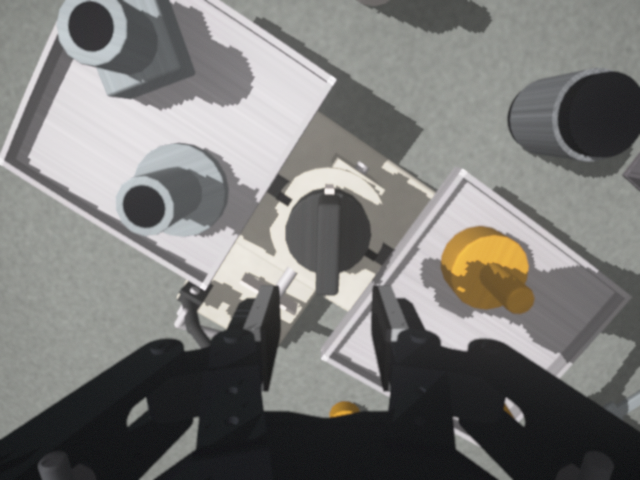

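Call:
carry_out:
  deltas:
    - {"delta_pos": [0.001,0.001,0.03],"dr": [0,0,0]}
    - {"delta_pos": [0,0,0.03],"dr": [0,0,0]}
    - {"delta_pos": [0,0,0.025],"dr": [0,0,0]}
    - {"delta_pos": [0,0,0.018],"dr": [0,0,0]}
    - {"delta_pos": [0,0,0],"dr": [0,0,0]}
    - {"delta_pos": [0,0,0],"dr": [0,0,0]}

```text
time: 37.25
tool_pos: [0.601, -0.0137, 0.1322]
tcp_rot: [-2.778, 1.466, -0.003]
wrist_force: [0.2, 0.0, 0.2]
width: 0.42
```

Call:
carry_out:
  deltas:
    - {"delta_pos": [0,0,0],"dr": [0,0,0]}
    - {"delta_pos": [0,0,0],"dr": [0,0,0]}
    - {"delta_pos": [0,0,0],"dr": [0,0,0]}
    - {"delta_pos": [0,0,0],"dr": [0,0,0]}
  grip: 0.1
  force: 30

```text
time: 37.75
tool_pos: [0.6006, -0.0132, 0.1325]
tcp_rot: [-2.777, 1.465, -0.002]
wrist_force: [-2.6, 2.0, 6.3]
width: 0.155
```

```bash
python3 - <<'E'
from pan import *
delta([.5998,-.0128,.13])
snap('side','s23.png')
E
```

```text
t 37.75 tcp [ 0.6006 -0.0132  0.1325] yaw -0.971 tilt [ 0.002  0.001 -1.   ] F [-2.6  2.   6.3] w 0.155 q [-0.06  0.2   1.87  0.    1.07  0.91]
delta tool [-0.0007  0.0004  0.0025]
```

View pics/s23.png

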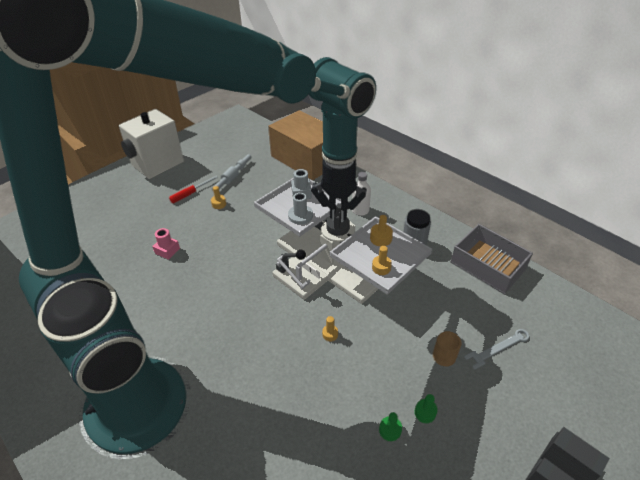

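Call:
carry_out:
  deltas:
    - {"delta_pos": [0,0,0],"dr": [0,0,-0.1]}
    - {"delta_pos": [0,0,0],"dr": [0,0,-0.1]}
    - {"delta_pos": [0,0,0],"dr": [0,0,-0.1]}
    - {"delta_pos": [0,0,0],"dr": [0,0,-0.1]}
    - {"delta_pos": [0,0,0],"dr": [0,0,-0.1]}
    - {"delta_pos": [0,0,0],"dr": [0,0,-0.1]}
    - {"delta_pos": [0,0,0],"dr": [0,0,-0.1]}
    - {"delta_pos": [0,0,0],"dr": [0,0,-0.1]}
    - {"delta_pos": [0,0,0],"dr": [0,0,-0.1]}
    - {"delta_pos": [0,0,0],"dr": [0,0,0]}

```text
time: 39.05
tool_pos: [0.6004, -0.013, 0.1325]
tcp_rot: [-3.139, 0.11, -0.002]
wrist_force: [-1.9, 2.6, 5.9]
width: 0.157
```

```bash
python3 - <<'E'
from pan import *
delta([.5998,-.0128,.13]);print(bot.read_state()['torque'])
snap('side','s24.png')
E
```

```text
t 39.05 tcp [ 0.6004 -0.013   0.1325] yaw -0.0702 tilt [ 0.001  0.001 -1.   ] F [-1.9  2.6  5.9] w 0.157 q [-0.06  0.2   1.87  0.    1.07  0.01]
delta tool [-0.0006 -0.0002  0.0025]
[0.48047839 0.45128371 0.07307725]
```

Call:
carry_out:
  deltas:
    - {"delta_pos": [0,0,0],"dr": [0,0,-0.05]}
    - {"delta_pos": [0,0,0],"dr": [0,0,-0.05]}
    - {"delta_pos": [0,0,0],"dr": [0,0,0]}
    - {"delta_pos": [0,0,0],"dr": [0,0,0]}
    - {"delta_pos": [0,0,0],"dr": [0,0,0]}

```text
time: 39.72
tool_pos: [0.6004, -0.013, 0.1325]
tcp_rot: [-3.14, -0.046, -0.002]
wrist_force: [-3.0, 3.1, 6.3]
width: 0.16
```

Call:
carry_out:
  deltas:
    - {"delta_pos": [0,0,0],"dr": [0,0,0]}
    - {"delta_pos": [0,0,0],"dr": [0,0,0]}
    - {"delta_pos": [0,0,0],"dr": [0,0,0]}
    - {"delta_pos": [0,0,-0.03],"dr": [0,0,0]}
    - {"delta_pos": [0,0,-0.04],"dr": [0,0,0]}
    - {"delta_pos": [0,0,-0.05],"dr": [0,0,0]}
    - {"delta_pos": [0,0,-0.03],"dr": [0,0,0]}
    - {"delta_pos": [0,0,0],"dr": [0,0,0]}
    - {"delta_pos": [0,0,0],"dr": [0,0,0]}
  grip: 0.45

```text
time: 40.85
tool_pos: [0.5994, -0.0137, 0.2796]
tcp_rot: [-3.141, -0.045, 0.003]
wrist_force: [0.2, 0.4, -0.8]
width: 0.45
```

```bash
python3 - <<'E'
from lvl import *
delta([.5998,-.0128,.13])
c=snap('wrist','w25.png');c=compare('s25.png','lv25.png');shift(c,'side0.png','s25.png')
E
```

```text
t 40.85 tcp [ 0.5994 -0.0137  0.2796] yaw 0.0289 tilt [-0.002  0.    -1.   ] F [ 0.2  0.4 -0.8] w 0.45 q [-0.06  0.1   1.71 -0.    1.34 -0.09]
delta tool [ 0.0007 -0.0009  0.1496]
corner [299.  231.5] px per 10mm up [-0.17 -3.02]
corner [387.5 289.7] px per 10mm up [ 0.42 -3.02]
shift px -0.25 1.25 score 0.862
shift px 0.0 -0.25 score 0.993
```

View pics/w25.png

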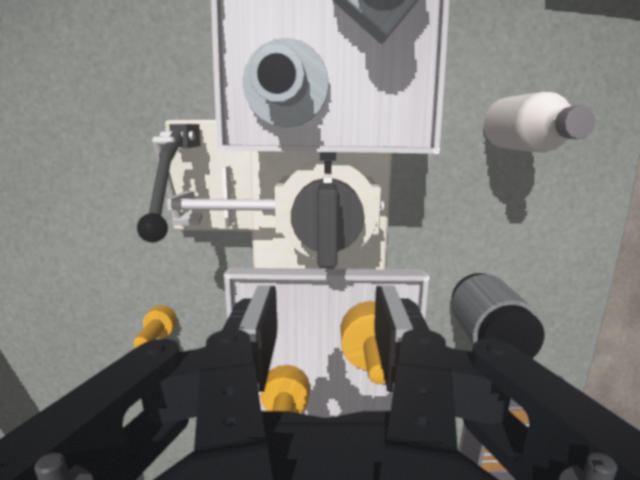

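View pics/s25.png

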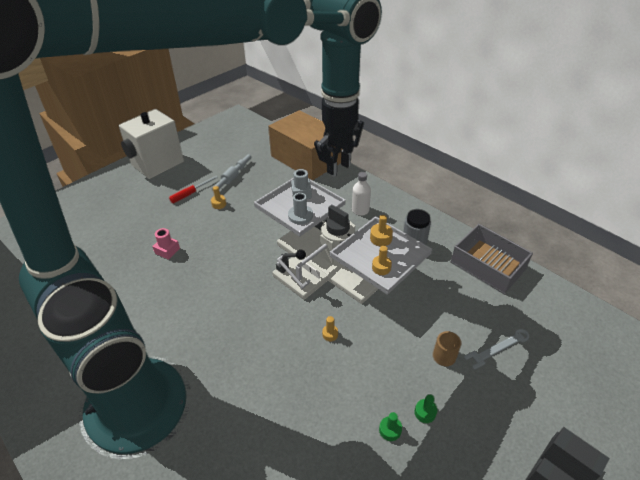

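```bash
python3 - <<'E'
from pan import *
c=snap('wrist','w26.png')
p=[proj(c,tow([x,y,.117])) for x,y in((-.085,.05),(.085,.05),(-.085,-.05),(.085,-.05))];print(np.round(p,1))
four(cv2.imread('pics/w26.png'),p,'pc26.png')
E
```

```text
[[214.8 150.5]
 [437.6 153. ]
 [222.2 273.6]
 [427.4 276. ]]
```

View pics/pc26.png

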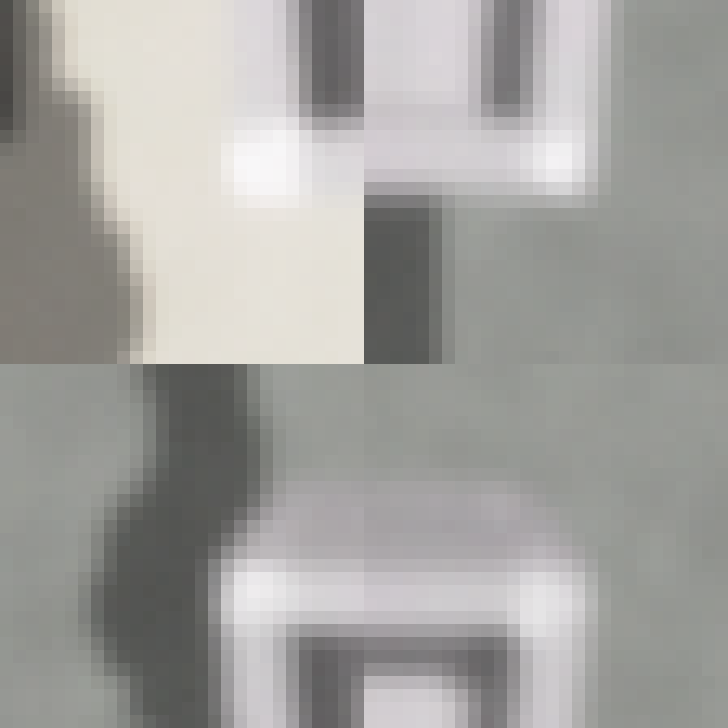

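```bash
python3 - <<'E'
from h import *
print(bot.finish_job(),bot.read_state()['time'])
E
```

```text
the job is handed in; nothing more can be done
the job is handed in; nothing more can be done
```

I ran the whole sequence and handed the job in at about 41 s. No verdict was reported.

**What I did:**
1. I swung the latch ball up and over until it fell open.
2. I stood the housing and then the sleeve on the left pan. No gear blank was on the bench.
3. I put the 400 g weight and one 200 g weight on the right pan.
4. I left the beam to settle, untouched.
5. I turned the collar counter-clockwise to its locked mark and backed the arm off.

**Last checks:**
- **Latch:** the ball is open, where its stop should put it.
- **Parts and weights:** both parts and both weights stand upright on their pans.
- **Collar:** the grip bar lies in line with the beam, at about 1.2 rad judged from the jaw angle.
- **Level:** the wrist camera, measured twice, put the two pan rims within about 0.3 mm of each other, once before locking and once after.
- **Bystanders:** I touched none of them, and they look unmoved in the last side picture.

**One disagreement:** against its first picture, the side camera read about +0.018 rad. That is still inside the 0.022 limit, but it does not match the level wrist reading. That first picture was taken with the latch closed, when the beam may not have been level, so I trusted the wrist measurement.

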